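# Pin the weld jig and snap its R-clip on

### The job

Lock the tilting weld jig for the next cage: push its locking pin fully home through the bracket, then take the R-clip from the drilled block and push it down over the pin, straight leg through the cross hole, until the bulge of the wavy leg snaps past the shank and the clip sits home, and let go. The bracket is bolted anywhere along its short slots, so feel for the hole with the leg and never force the clip, pin or bracket (a light hand needs under 20 N; 35 N is too much). Leave the hammer, hoops and spray can where they are.

Things in the scene. Friction and masses are not known exactly. Their poses are not given: they have to be found in the camera images.
- jig: tilting weld jig, blue base plate 380 x 150 x 12 mm bolted to the bench. Origin: bench level, under the middle of the bracket's slots; x along its steel arm to a turntable with a wire cage (203 mm high, nearest edge 120 mm off), z up. Locking bracket: two blue cheeks, 62 mm long in x, outer faces at y = +23 and -23 mm, top at z = 117 mm, with the arm's tongue between them
- lock_pin (a joint): how far the 25 mm steel locking pin is drawn out towards the jig's +y, in m; 0 = home, its head against the +y cheek, a hard stop. Head: a disc 40 mm in diameter, 10 mm thick, outer face at y = 33 mm + this value, z = 95 mm in the jig's frame; a handle reaches 87 mm from its middle along -x. It cannot turn, slides stiffly (about 4 to 6 N) and stays where it is put
- pin_hole (a point): where the centre of the pin's upright 8 mm cross hole would lie, with the pin home, if the bracket were mid-slot; a point of the jig, axes as the jig; y along the pin to its head; 95 mm above the bench. The bracket, and the pin with it, is bolted up to 7 mm off along x, either way: not measured. The hole is 12 mm outside the -y cheek, the pin ends 12 mm beyond it; shank radius 12.5 mm
- clip: yellow R-clip of 5 mm spring wire, 115 mm long, parked upright, coil on top. Origin on the straight leg's axis, level with the coil's centre; z up, x to the wavy leg, y across its flat. Straight leg along -z, square-cut tip at z = -101 mm. Wavy leg at +x: neck z = -26 (stops the shank), trough -37 to -43, bulge -57, flared tip at (20, 0, -73) mm. Seated, the hole's centre is at z = -37 to -42 mm
- clip_coil (a point): centre of the clip's coil, a stiff disc 29 mm in diameter and 10 mm thick (along the clip's y), 12 mm from the clip's origin along its x, axes as the clip: grip its two flat faces. Once the clip is seated, anything beside the coil more than 24 mm below this point would meet the pin; the bracket's top is then 16 mm below it
- clip_wave (a joint): how far the wavy leg is sprung open, in rad; 0 at rest. Its flare meets the pin when the straight leg is about 30 mm in; about 0.2 as the bulge passes the shank (push peaks at some 7 to 12 N, then falls off); back near 0 once snapped home. The push rises sharply when the neck meets the shank
- clip_block: steel block 90 x 70 x 45 mm, fixed; origin under its centre. In its top centre is a 7 mm hole, 24 mm deep, in which the clip's straight leg is parked: lift the clip 24 mm to clear it
- hammer: hammer about 240 mm long lying on the bench, bystander
- hoops: stack of four wire hoops, 117 mm across, 27 mm high, bystander; origin under its centre
- spray: green spray can, 52 mm in diameter, 150 mm high, upright, bystander; origin under its centre
Things that resemble listed ones, but are neither listed nor needed, are in the scene too. There is more than one size of the clip; the job needs the smallest.

How it is judged:
By the outcome, as a careful person would: the job done as asked, in the order asked, and still so for the second after the job is handed in, with the robot touching nothing.
It also fails if it takes over 67 s, if anything falls off the work surface, if the arm or the gripper's body presses on something with over 40 N, if the wrist force passes 120 N, or if a joint passes its speed limit or range.

### The arm

A 6-joint arm with a two-finger parallel gripper is mounted at the origin on the work surface. World frame = base frame: x ahead of the robot, y to its left, z up, the work surface at z = 0. Lengths are in m, angles in rad, forces in N, time in s.
With the tool pointing down it reaches from about 0.25 to 0.775 m from the base axis. Payload 4 kg.
Tool frame: the origin (TCP) lies on the centre line of the jaws, within the pads' length; the fingertips stand 25 mm ahead of it and the grasp point (between the pads) lies 6 mm ahead of it; z points along the fingers, y is the direction in which the jaws open and shut (so a half turn about z gives the same grasp; the last joint's range is limited). The gripper opens to 85 mm and grips with 20 to 120 N. Pads are 22 mm wide; open, the fingers measure 114 mm over their backs; the gripper's body (76 mm by 85 mm) begins 54 mm behind the grasp point. The pads swing forward as they close: fully open they stand 13 mm farther back than shut.
Start: joints at [1.187, 0.087, 1.371, -0, 1.684, -0.103], TCP at [0.152, 0.528, 0.256] pointing down, gripper open.
Joint ranges: [-3.1, 3.1], [-0.76, 2.03], [0.27, 2.55], [-1.08, 4.22], [0.17, 2.65], [-2.57, 2.57]. Speed limits (rad/s): [2.79, 2.79, 3.14, 3.14, 3.14, 3.14].

### API

Orientations are given as a unit quaternion [x, y, z, w].
In Python, from rig import readout, imaging, arm gives the robot as it stands.
- The arm moves only by the shell command python3 -m crank 'ROWS' [FORCE]. ROWS is JSON, a list of rows, each an object with "xyz": the shift along the tool's x, y, z in cm, a list of three; "dr": the turn, a rotation vector about the tool's x, y, z in rad, a list of three; "jaw": the opening, from 0 (shut) to 1 (fully open). A call has 1 to 20 rows; each row is the pose to reach, as a shift and turn from the pose commanded when the call began, along the tool's axes at that moment; what a row does not reach only later rows make up. A row lasts 1/10 s, in which the tool goes at most 50 mm and 8.59 degrees, less where a joint would pass 70% of its speed; a pose out of reach is approached as far as the arm can. A call with a gripper value outside its range is refused whole. The fingers move at their own pace and stop on an object; FORCE is the grip in N (left out, the last holds). Time passes only in rows, so rows that repeat a pose let the fingers close. It gives the time, the measured TCP pose, the force and the opening at its end, in the units of the state.
- readout.sense(): the state, without advancing time (a new reading comes with each control period).
- imaging.read_camera(name): name is "scene" or "top"; returns a dict with "pixels" (400x640x3 uint8, red, green, blue), "vertical_fov" (degrees; the focal length in pixels is half the picture's height over the tangent of half this angle, whatever the lens; pixels are square), "cx", "cy" (the principal point, pixels), "rvec" (rotation vector, rad) and "tvec" (3), from world to camera coordinates, as OpenCV has them. Camera axes: x right, y down, z forward; pixel columns grow to the right and rows downward; lengths in m; the calibration is good to about 2 mm. A picture is of the moment at which its call begins. There is no depth.
- arm.job_done(): hands the job in, once; it reports no verdict.
The state is a dict: "t": time; "qpos": joint angles; "joint_velocities": joint speeds; "effort": joint torques, N m; "eef_pos": TCP position; "tcp_rot": TCP orientation; "contact_force": force on the tool from outside, world axes, zero at the start; "torque": the same for the moment, N m; "finger_gap": opening from 0.0 (shut) to 1.0 (fully open).
Only numpy, scipy, OpenCV 4.12 (cv2) and the standard library are available. Lean on these libraries where they do the work, as an engineer would, in place of code of your own. Each camera call takes 0.05 s, during which the arm holds its last target.

## Working session

There is one attempt and no reset: what is moved stays moved. The work goes in short steps, Python scripts to look and compute and a shell command to move; the robot and the scene stay as the last step left them, time stands still between calls to the robot, and variables do not carry over. Pictures are saved under pics/ and viewed, and the job is handed in when it is done.

```bash
ls; mkdir -p pics; python3 - <<'E'
from rig import readout, imaging, arm
import cv2,json
for n in ("scene","top"):
    c=imaging.read_camera(n)
    cv2.imwrite(f"pics/{n}0.png",c["pixels"][:,:,::-1])
    print(n,{k:v for k,v in c.items() if k!="pixels"})
print(readout.sense())
E
```

```text
pics
scene {'vertical_fov': 55.564466279963746, 'cx': 318.36659229035956, 'cy': 199.82328457457731, 'rvec': array([ 2.06769348,  0.58576883, -0.33971747]), 'tvec': array([-0.44010931, -0.06334537,  1.35029354])}
top {'vertical_fov': 49.35631309142188, 'cx': 324.58804185693003, 'cy': 205.53325104335718, 'rvec': array([ 2.14251093, -2.17984016,  0.16087757]), 'tvec': array([-0.03857772,  0.54490043,  1.11111465])}
{'t': 0.1, 'qpos': array([ 1.18691093e+00,  8.78978044e-02,  1.37212091e+00,  3.45627281e-05,
        1.68360791e+00, -1.03107883e-01]), 'joint_velocities': array([ 0.00044856, -0.00123514, -0.00417106, -0.00027471, -0.00028036,
       -0.00211438]), 'effort': array([ 2.34562518e-03, -3.53011107e+01, -3.14220607e+01, -2.41334637e-04,
        7.93253974e-03, -1.97969086e-06]), 'eef_pos': array([0.15225375, 0.52808759, 0.25523797]), 'tcp_rot': array([ 1.39926075e-01,  9.90161431e-01, -9.82844493e-04, -2.61859544e-04]), 'contact_force': array([0.60405952, 0.22052459, 0.16347976]), 'torque': array([-0.04586952,  0.0242295 ,  0.01867967]), 'finger_gap': 1.000603935866881}
```

View pics/scene0.png

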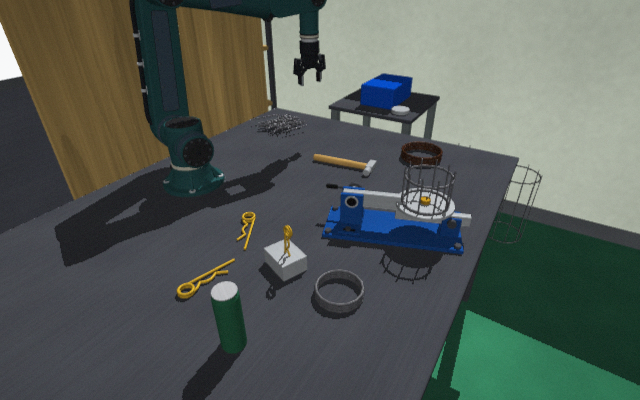

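View pics/top0.png

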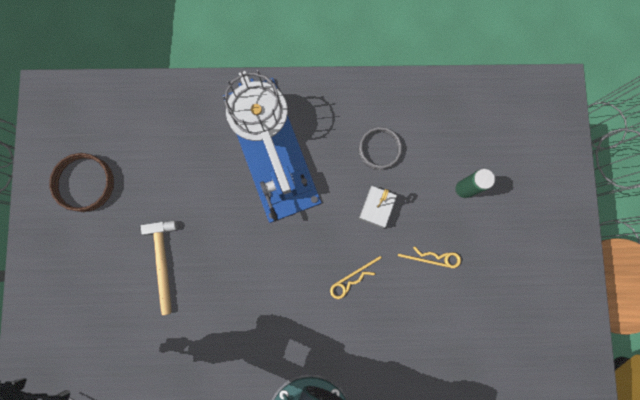

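The scene view shows the jig at about (395,220) and the drilled block with the clip at (287,255). The two lying clips are decoys. In the top view the pin head is drawn out at (267,186), and the block is at (378,207). I'll zoom in on both.

```bash
cat > h.py <<'E'
from rig import readout, imaging, arm
import cv2, numpy as np
class Cam:
    def __init__(s,n):
        c=imaging.read_camera(n); s.px=c["pixels"]; s.f=200/np.tan(np.radians(c["vertical_fov"])/2)
        s.K=np.array([[s.f,0,c["cx"]],[0,s.f,c["cy"]],[0,0,1]]); s.rv=np.array(c["rvec"]); s.t=np.array(c["tvec"]); s.R=cv2.Rodrigues(s.rv)[0]
        s.C=-s.R.T@s.t
    def ray(s,p):
        d=s.R.T@np.linalg.inv(s.K)@np.array([p[0],p[1],1.]); return d/np.linalg.norm(d)
    def plane(s,p,z):
        d=s.ray(p); return s.C+d*(z-s.C[2])/d[2]
    def proj(s,P):
        return cv2.projectPoints(np.atleast_2d(np.array(P,float)),s.rv,s.t,s.K,None)[0][:,0]
    def crop(s,fn,x0,y0,w,h,k,pts=None):
        im=cv2.resize(np.ascontiguousarray(s.px[y0:y0+h,x0:x0+w,::-1]),None,fx=k,fy=k,interpolation=cv2.INTER_CUBIC)
        if pts is not None:
            for q in s.proj(pts): cv2.circle(im,(int((q[0]+.5-x0)*k),int((q[1]+.5-y0)*k)),3,(255,0,255),1)
        cv2.imwrite(fn,im)
def tri(c1,p1,c2,p2):
    A=[];b=[]
    for c,p in((c1,p1),(c2,p2)):
        d=c.ray(p);M=np.eye(3)-np.outer(d,d);A.append(M);b.append(M@c.C)
    x=np.linalg.solve(A[0]+A[1],b[0]+b[1])
    return x,[float(np.linalg.norm(M@x-v)) for M,v in zip(A,b)]
E
python3 - <<'E'
from h import *
s=Cam("scene");t=Cam("top")
print(s.C,t.C)
s.crop("pics/s1.png",310,150,170,110,4.5); t.crop("pics/t1.png",220,60,120,170,3.5)
s.crop("pics/s2.png",250,215,70,70,8); t.crop("pics/t2.png",350,180,60,60,9)
E
```

```text
[ 1.00385338 -0.7621076   0.65762595] [ 0.39383772 -0.02711289  1.1735149 ]
```

View pics/s1.png

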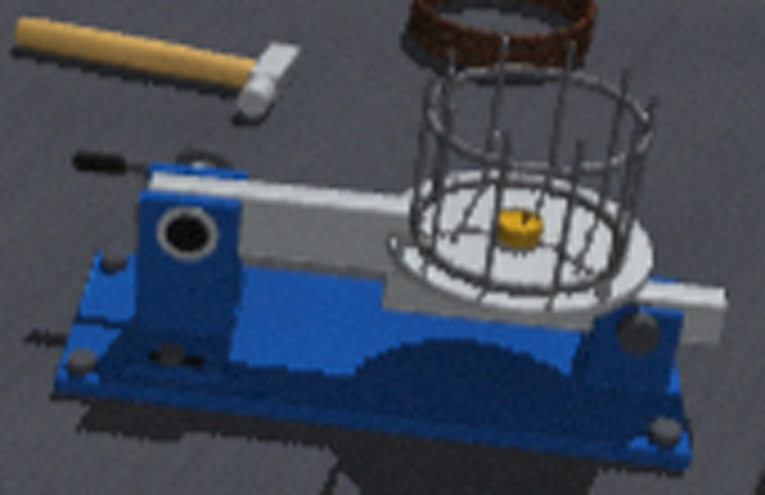

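View pics/t1.png

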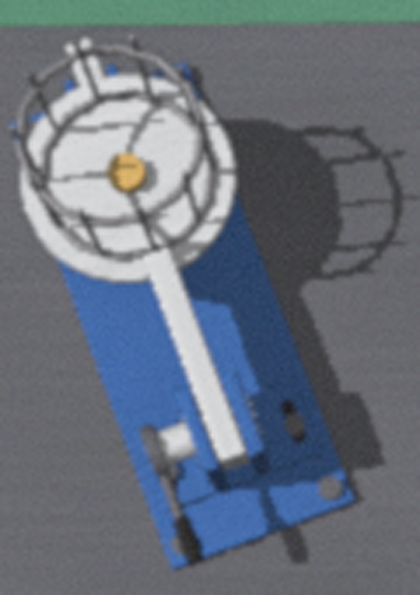

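View pics/s2.png

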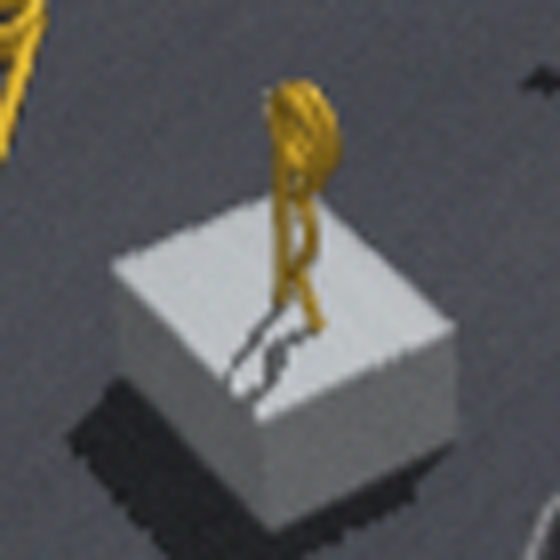

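View pics/t2.png

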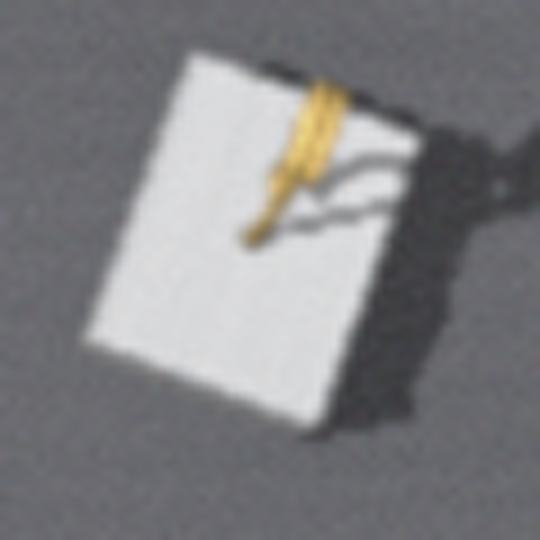

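```bash
python3 - <<'E'
from h import *
s=Cam("scene");t=Cam("top")
def tp(x,y): return (x/3.5+220-.5,y/3.5+60-.5)
# blue plate long edges/near edge in top: mask
hsv=cv2.cvtColor(t.px,cv2.COLOR_RGB2HSV)
m=((hsv[...,0]>100)&(hsv[...,0]<125)&(hsv[...,1]>120)).astype(np.uint8)
sub=np.zeros_like(m);sub[110:225,230:330]=m[110:225,230:330]
sub=cv2.morphologyEx(sub,cv2.MORPH_CLOSE,np.ones((5,5)))
cs=max(cv2.findContours(sub,cv2.RETR_EXTERNAL,cv2.CHAIN_APPROX_NONE)[0],key=cv2.contourArea)[:,0]
# left edge between rows 150..215 : min x; near edge: max row per col; right edge rows 150..195 
L=[(sub[r].nonzero()[0].min()-.5,r) for r in range(150,212)]
N=[(c,sub[:,c].nonzero()[0].max()+.5) for c in range(274,318)]
Rr=[(sub[r].nonzero()[0].max()+.5,r) for r in range(150,198)]
for n,P in(("L",L),("N",N),("R",Rr)):
    W=np.array([t.plane(p,.012)[:2] for p in P],np.float32)
    l=cv2.fitLine(W,cv2.DIST_HUBER,0,.01,.01).ravel(); 
    d=np.abs((W-l[2:])@np.array([-l[1],l[0]])); print(n,l,"ang",np.degrees(np.arctan2(l[1],l[0])),"res mm",np.median(d)*1e3)
# block
hs=[(195,52),(422,130),(318,430),(88,342)]
B=np.array([t.plane((x/9+350-.5,y/9+180-.5),.045) for x,y in hs]);print("block",B[:,:2],B.mean(0))
sc=[(112,266),(262,418),(455,326)]
print("block scene",[s.plane((x/8+250-.5,y/8+215-.5),.045)[:2] for x,y in sc])
# yellow clip
for c,n,b in((t,"t",(350,180,410,240)),(s,"s",(270,215,310,265))):
    h=cv2.cvtColor(c.px,cv2.COLOR_RGB2HSV);y=((h[...,0]>15)&(h[...,0]<30)&(h[...,1]>110)&(h[...,2]>70)).astype(np.uint8)
    for r in range(b[1],b[3]):
        q=y[r,b[0]:b[2]].nonzero()[0]
        if len(q):print(n,r,q.min()+b[0],q.max()+b[0])
E
```

```text
L [0.93971384 0.34196186 0.6190462  0.14275476] ang 19.996445 res mm 0.63887507
N [ 0.3372071  -0.9414305   0.5354874   0.01539972] ang -70.29319 res mm 0.68280464
R [ 0.94000036  0.3411735   0.6359663  -0.00870086] ang 19.948385 res mm 0.62586284
block [[ 0.59486404 -0.17161148]
 [ 0.57069317 -0.23736023]
 [ 0.48333842 -0.20366783]
 [ 0.5100325  -0.13776816]] [ 0.53973203 -0.18760192  0.045     ]
block scene [array([ 0.48133564, -0.20164172]), array([ 0.56455001, -0.23406701]), array([ 0.59052968, -0.16945353])]
t 190 385 387
t 191 385 387
t 192 385 386
t 193 384 386
t 194 384 386
t 195 383 385
t 196 383 385
t 197 382 385
t 198 382 384
t 199 381 384
t 200 381 382
t 201 381 381
s 225 285 288
s 226 284 289
s 227 284 290
s 228 283 290
s 229 283 291
s 230 283 291
s 231 284 291
s 232 284 292
s 233 284 292
s 234 284 292
s 235 284 291
s 236 284 290
s 237 284 290
s 238 284 289
s 239 284 288
s 240 284 288
s 241 284 288
s 242 284 288
s 243 284 288
s 244 285 289
s 245 285 289
s 246 285 288
s 247 285 288
s 248 285 287
s 249 285 287
s 250 285 288
s 251 285 288
s 252 285 288
s 253 288 289
s 254 289 289
s 255 289 289
```

```bash
python3 - <<'E'
from h import *
s=Cam("scene");t=Cam("top")
# coil: refine by yellow-weighted min-area rect on upscaled crop
for c,b,n in((t,(375,184,395,206),"t"),(s,(278,220,300,244),"s")):
    im=cv2.resize(c.px[b[1]:b[3],b[0]:b[2]],None,fx=8,fy=8,interpolation=cv2.INTER_CUBIC)
    h=cv2.cvtColor(im,cv2.COLOR_RGB2HSV);y=((h[...,0]>12)&(h[...,0]<32)&(h[...,1]>80)).astype(np.uint8)
    y=cv2.morphologyEx(y,cv2.MORPH_OPEN,np.ones((17,17) if n=="t" else (31,31)))
    k=max(cv2.findContours(y,cv2.RETR_EXTERNAL,cv2.CHAIN_APPROX_NONE)[0],key=cv2.contourArea)
    r=cv2.minAreaRect(k);bx=cv2.boxPoints(r)/8+np.array(b[:2])-.5+1/16
    p=bx.mean(0);print(n,p,r[1],r[2]);
    if n=="t":pt=p;bt=bx
    else:ps=p
print("coil tri",tri(t,pt,s,ps),"plane",t.plane(pt,.122),s.plane(ps,.122))
print("box",[t.plane(q,.125)[:2].round(4) for q in bt])
# leg entry at block top
print("leg",t.plane((250/9+349.5,240/9+179.5),.045),s.plane((280/8+249.5,302/8+214.5),.045))
# bushing
yaw=np.radians(20.);X=np.array([np.cos(yaw),np.sin(yaw),0]);Y=np.array([-X[1],X[0],0])
mid=(np.array([0.6190462,0.14275476])+np.array([0.6359663,-0.00870086]))/2
m=np.array([*mid,0]); print("jig y axis offset",m@Y)
dl=np.array([0.6190462,0.14275476,0])@Y-np.array([0.6359663,-0.00870086,0])@Y;print("width",dl)
near=np.array([0.5354874,0.01539972,0])@X;print("near edge X",near, "world near-mid", near*X+ (m@Y)*Y)
p=(187/4.5+309.5,232/4.5+149.5)
P=s.plane(p,.095);print("ring@z95",P,"jigY rel",(P-m)@Y,"X from near",P@X-near)
# arm bar centerline in top
for q in((228,450),(165,265)):
    P=t.plane((q[0]/3.5+219.5,q[1]/3.5+59.5),.117);print("arm",P,"Y",(P-m)@Y,"X",P@X-near)
# head
for q in((150,446),(178,438)):
    P=t.plane((q[0]/3.5+219.5,q[1]/3.5+59.5),.1);print("head",P,"Y",(P-m)@Y,"X",P@X-near)
E
```

```text
t [384.17588234 195.23852932] (37.39899444580078, 105.11493682861328) 22.833656311035156
s [287.5   232.625] (123.0, 71.0) 90.0
coil tri (array([ 0.55627273, -0.1939411 ,  0.11714937]), [0.00047028225196881976, 0.0004702822519686646]) plane [ 0.55589139 -0.19288119  0.122     ] [ 0.55993592 -0.1993441   0.122     ]
box [array([ 0.5429, -0.1804]), array([ 0.5727, -0.194 ]), array([ 0.568 , -0.2044]), array([ 0.5383, -0.1908])]
leg [ 0.53908259 -0.1858522   0.045     ] [ 0.53748115 -0.18823539  0.045     ]
jig y axis offset -0.15163504725396684
width 0.1481087435176393
near edge X 0.5084605727454072 world near-mid [0.52965889 0.03141342 0.        ]
ring@z95 [0.60331407 0.03819477 0.095     ] jigY rel -0.018819168657235923 X from near 0.07153258662837836
arm [0.57836376 0.05089968 0.117     ] Y 0.0016530429757670728 X 0.052432296421968005
arm [0.71290699 0.09493593 0.117     ] Y -0.002982907507661851 X 0.19392286875470888
head [0.585091   0.10769328 0.1       ] Y 0.05272071594290466 X 0.07817839536398463
head [0.59057708 0.08774891 0.1       ] Y 0.03210279698389955 X 0.0765122425546737
```

```bash
python3 - <<'E'
from h import *
s=Cam("scene");t=Cam("top")
B=np.array([.538,-.1866])
a=np.radians(-22);X=np.array([np.cos(a),np.sin(a)])
for c,n in((s,"s"),(t,"t")):
    print(n,[c.proj([*B,z])[0].round(1) for z in(.045,.08,.122)], "coil no lean",c.proj([*(B+.012*X),.122])[0].round(1),"+x6",c.proj([*(B+.018*X),.122])[0].round(1))
c0=np.array([*B,.122]);
pts=[[*(B+(.012+.0145*np.cos(w))*X),.122+.0145*np.sin(w)] for w in np.linspace(0,6.28,9)]
print(t.proj(pts).round(1).tolist());print(s.proj(pts).round(1).tolist())
s.crop("pics/s3.png",270,218,32,48,12,[[*B,z] for z in(.045,.08,.122)]+[[*(B+.012*X),.122]])
t.crop("pics/t3.png",362,180,40,40,12,[[*B,z] for z in(.045,.08,.122)]+[[*(B+.012*X),.122]])
E
```

```text
s [array([285.1, 252. ]), array([284.2, 240.9]), array([283.2, 227. ])] coil no lean [285.8 229.4] +x6 [287.2 230.6]
t [array([377.6, 206.6]), array([379.5, 204.8]), array([381.9, 202.5])] coil no lean [383.5 198. ] +x6 [384.4 195.7]
[[385.6, 192.5], [385.6, 193.5], [384.5, 197.1], [382.7, 201.3], [381.5, 203.5], [381.5, 202.4], [382.7, 198.9], [384.3, 194.8], [385.6, 192.5]]
[[289.1, 232.4], [287.9, 228.0], [285.5, 224.4], [283.3, 223.9], [282.6, 226.5], [283.8, 230.8], [286.2, 234.3], [288.4, 235.0], [289.1, 232.4]]
```

View pics/s3.png

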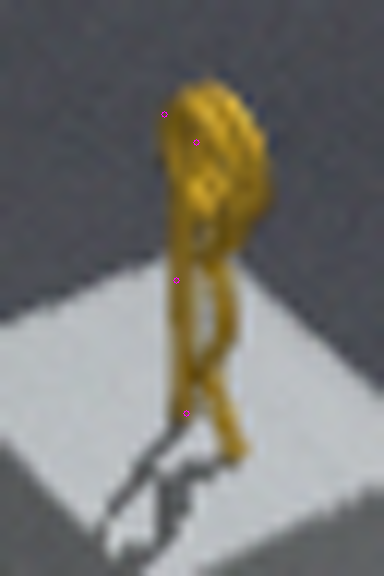

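View pics/t3.png

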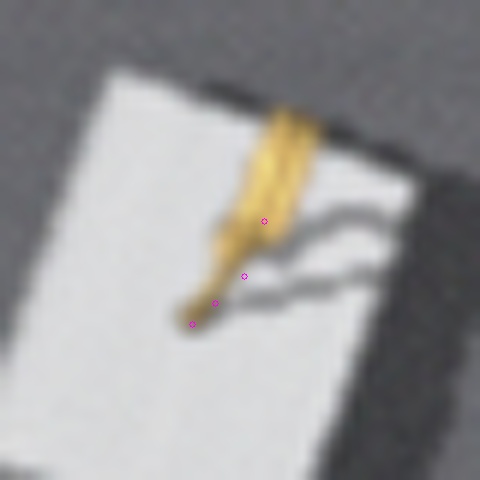

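```bash
cat >> h.py <<'E'
from scipy.spatial.transform import Rotation as Ro
def go(xyz,yawy,q=None,p=None,pitch=0):
    """tool-frame cm shift & rotvec from current pose to target TCP xyz with tool down, tool y at yawy deg; pitch rad about tool y"""
    st=readout.sense()
    R0=Ro.from_quat(st["tcp_rot"] if q is None else q); p0=np.array(st["eef_pos"] if p is None else p)
    a=np.radians(yawy); y=np.array([np.cos(a),np.sin(a),0]);z=np.array([0,0,-1.]);x=np.cross(y,z)
    R1=Ro.from_matrix(np.stack([x,y,z],1))*Ro.from_rotvec([0,pitch,0])
    print("xyz cm",(R0.inv().apply(np.array(xyz)-p0)*100).round(2),"dr",(R0.inv()*R1).as_rotvec().round(4))
yj=np.radians(20.);JX=np.array([np.cos(yj),np.sin(yj),0]);JY=np.array([-JX[1],JX[0],0])
def J(X,Y,z): return X*JX+Y*JY+np.array([0,0,z])
def st():
    s=readout.sense();print(round(s["t"],2),np.round(s["eef_pos"],4),"F",np.round(s["contact_force"],2),"Fjig",np.round([s["contact_force"]@JX,s["contact_force"]@JY],2),"T",np.round(s["torque"],2),"gap",round(s["finger_gap"],3))
E
python3 - <<'E'
from h import *
go(J(.5854,-.0585,.255),110); go(J(.5854,-.0585,.108),110)
E
```

```text
xyz cm [-50.75 -25.25   0.13] dr [ 0.      0.     -0.6298]
xyz cm [-50.75 -25.25  14.83] dr [ 0.      0.     -0.6298]
```

```bash
python3 -m crank '[{"xyz":[-5,-2.5,0.1],"dr":[0,0,-0.06],"jaw":0},{"xyz":[-10,-5,0.1],"dr":[0,0,-0.12],"jaw":0},{"xyz":[-15,-7.5,0.1],"dr":[0,0,-0.2],"jaw":0},{"xyz":[-19,-9.5,0.1],"dr":[0,0,-0.26],"jaw":0},{"xyz":[-23,-11.5,0.1],"dr":[0,0,-0.32],"jaw":0},{"xyz":[-27,-13.5,0.1],"dr":[0,0,-0.38],"jaw":0},{"xyz":[-31,-15.5,0.1],"dr":[0,0,-0.44],"jaw":0},{"xyz":[-35,-17.5,0.1],"dr":[0,0,-0.5],"jaw":0},{"xyz":[-39,-19.5,0.1],"dr":[0,0,-0.56],"jaw":0},{"xyz":[-43,-21.4,0.1],"dr":[0,0,-0.6],"jaw":0},{"xyz":[-47,-23.4,0.1],"dr":[0,0,-0.63],"jaw":0},{"xyz":[-50.75,-25.25,0.1],"dr":[0,0,-0.63],"jaw":0},{"xyz":[-50.75,-25.25,0.1],"dr":[0,0,-0.63],"jaw":0},{"xyz":[-50.75,-25.25,4],"dr":[0,0,-0.63],"jaw":0},{"xyz":[-50.75,-25.25,8],"dr":[0,0,-0.63],"jaw":0},{"xyz":[-50.75,-25.25,8],"dr":[0,0,-0.63],"jaw":0},{"xyz":[-50.75,-25.25,8],"dr":[0,0,-0.63],"jaw":0}]'
python3 - <<'E'
from h import *
st()
s=Cam("scene");t=Cam("top")
s.crop("pics/s4.png",300,80,160,120,5); t.crop("pics/t4.png",200,80,140,140,4)
go(J(.5854,-.0585,.108),110)
E
```

```text
t: 2.2
eef_pos: [0.5694, 0.1456, 0.1762]
tcp_rot: [-0.174, 0.985, 0.0, -0.001]
contact_force: [0.1, -0.2, 0.8]
finger_gap: -0.001
2.2 [0.5694 0.1456 0.1762] F [ 0.13 -0.22  0.81] Fjig [ 0.05 -0.25] T [-0.04 -0.02  0.01] gap -0.001
xyz cm [ 0.17 -0.01  7.15] dr [-0.0008  0.005   0.0007]
```

View pics/s4.png

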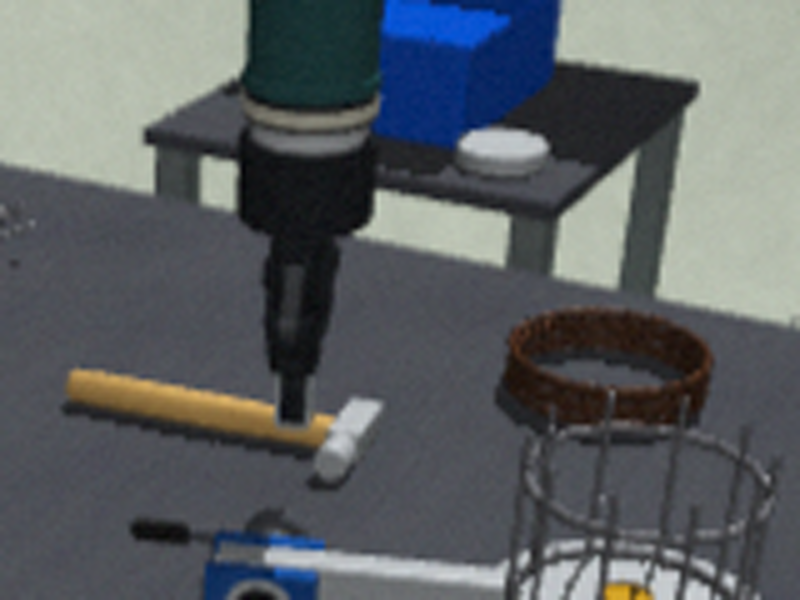

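View pics/t4.png

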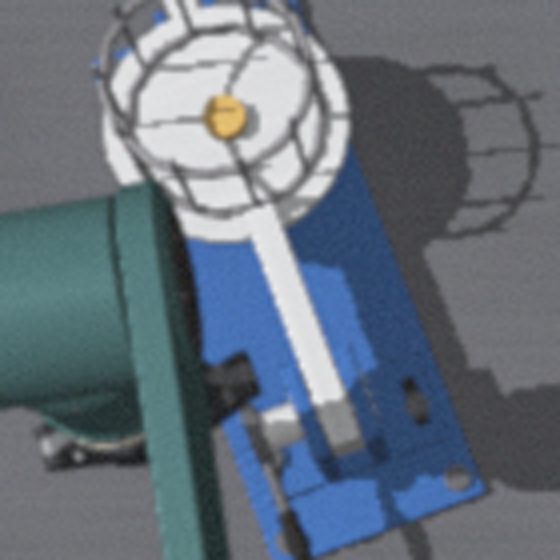

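The fingers, at (290,400) in the crop, hang clear of the head on its +y side. I'll descend and then approach the head slowly.

```bash
python3 -m crank '[{"xyz":[0.15,0,3.5],"jaw":0,"dr":[0,0.005,0]},{"xyz":[0.15,0,6.8],"jaw":0,"dr":[0,0.005,0]},{"xyz":[0.15,0,6.8],"jaw":0,"dr":[0,0.005,0]},{"xyz":[0.15,-0.6,6.8],"jaw":0,"dr":[0,0.005,0]},{"xyz":[0.15,-0.9,6.8],"jaw":0,"dr":[0,0.005,0]},{"xyz":[0.15,-0.9,6.8],"jaw":0,"dr":[0,0.005,0]}]'
python3 - <<'E'
from h import *
st()
s=Cam("scene");t=Cam("top")
s.crop("pics/s5.png",310,110,120,100,6); t.crop("pics/t5.png",230,140,100,90,6)
E
```

```text
t: 2.9
eef_pos: [0.5737, 0.1359, 0.1115]
tcp_rot: [-0.173, 0.985, -0.001, 0.0]
contact_force: [-0.3, 0.1, -0.2]
finger_gap: 0.005
2.9 [0.5737 0.1359 0.1115] F [-0.27  0.05 -0.24] Fjig [-0.23  0.14] T [-0.04 -0.02 -0.04] gap 0.005
```

View pics/s5.png

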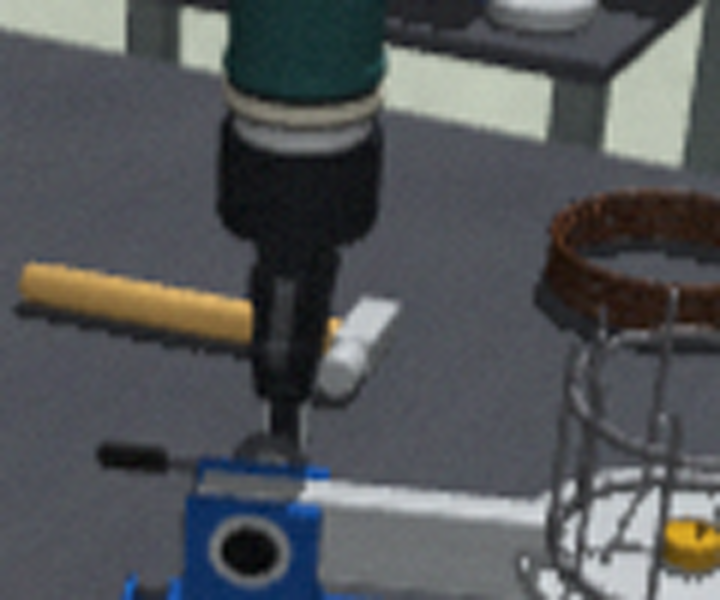

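View pics/t5.png

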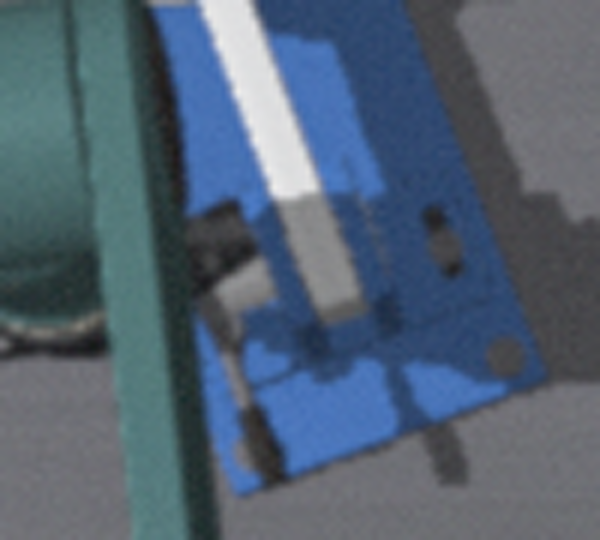

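```bash
python3 -m crank '[{"xyz":[0.3,-0.2,0.2],"jaw":0},{"xyz":[0.3,-0.4,0.2],"jaw":0},{"xyz":[0.3,-0.6,0.2],"jaw":0},{"xyz":[0.3,-0.8,0.2],"jaw":0},{"xyz":[0.3,-1.0,0.2],"jaw":0},{"xyz":[0.3,-1.2,0.2],"jaw":0},{"xyz":[0.3,-1.4,0.2],"jaw":0}]'
python3 -c "
from h import *
st()"
python3 -m crank '[{"xyz":[0,-0.2,0],"jaw":0},{"xyz":[0,-0.4,0],"jaw":0},{"xyz":[0,-0.6,0],"jaw":0},{"xyz":[0,-0.8,0],"jaw":0}]'
python3 - <<'E'
from h import *
st()
s=Cam("scene");t=Cam("top")
s.crop("pics/s6.png",310,110,120,100,6); t.crop("pics/t6.png",230,140,100,90,6)
E
```

```text
3.0 [0.5729 0.1362 0.1104] F [ 0.36 -0.05  1.19] Fjig [ 0.32 -0.17] T [ 0.03  0.02 -0.04] gap -0.002
3.0 [0.5729 0.1362 0.1104] F [ 0.36 -0.05  1.19] Fjig [ 0.32 -0.17] T [ 0.03  0.02 -0.04] gap -0.002$[0]: bad value
$[0]: bad value
```

View pics/s6.png

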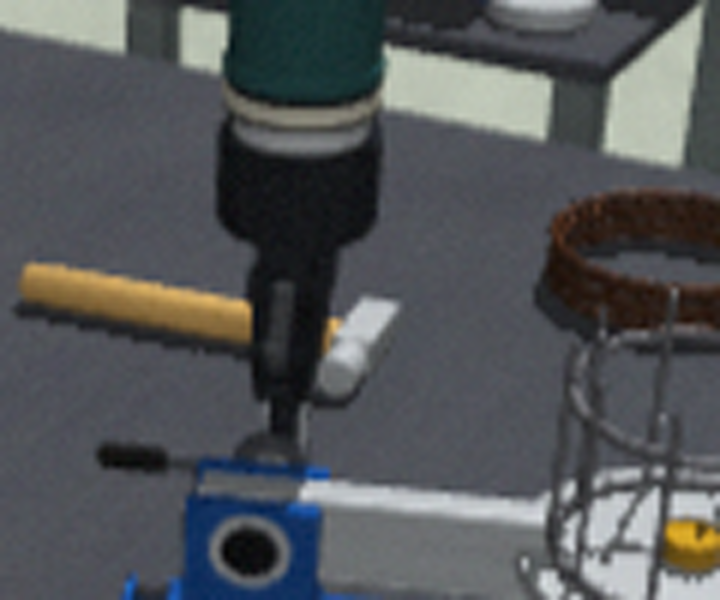

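View pics/t6.png

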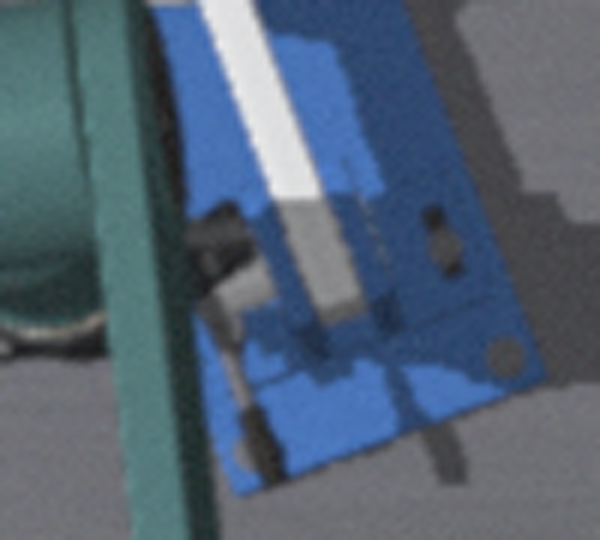

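The rows were refused because "dr" is required, so nothing moved. I'll add it.

```bash
python3 -m crank '[{"xyz":[0.3,-0.2,0.2],"dr":[0,0,0],"jaw":0},{"xyz":[0.3,-0.4,0.2],"dr":[0,0,0],"jaw":0},{"xyz":[0.3,-0.6,0.2],"dr":[0,0,0],"jaw":0},{"xyz":[0.3,-0.8,0.2],"dr":[0,0,0],"jaw":0},{"xyz":[0.3,-1.0,0.2],"dr":[0,0,0],"jaw":0},{"xyz":[0.3,-1.2,0.2],"dr":[0,0,0],"jaw":0},{"xyz":[0.3,-1.4,0.2],"dr":[0,0,0],"jaw":0}]'
python3 -c "
from h import *
st()"
```

```text
t: 3.8
eef_pos: [0.5738, 0.1219, 0.1063]
tcp_rot: [-0.174, 0.985, -0.0, -0.002]
contact_force: [0.7, 0.4, 0.2]
finger_gap: 0.001
3.8 [0.5738 0.1219 0.1063] F [0.69 0.45 0.17] Fjig [0.8  0.19] T [0.08 0.02 0.04] gap 0.001
```

```bash
python3 -m crank '[{"xyz":[0,-0.2,0],"dr":[0,0,0],"jaw":0},{"xyz":[0,-0.4,0],"dr":[0,0,0],"jaw":0},{"xyz":[0,-0.6,0],"dr":[0,0,0],"jaw":0}]'
python3 - <<'E'
from h import *
st()
s=Cam("scene");t=Cam("top")
s.crop("pics/s7.png",310,130,100,80,7); t.crop("pics/t7.png",230,140,100,90,6)
E
```

```text
t: 4.1
eef_pos: [0.5755, 0.1171, 0.1063]
tcp_rot: [-0.174, 0.985, 0.0, -0.003]
contact_force: [-0.9, 4.5, 0.6]
finger_gap: 0.0
4.1 [0.5755 0.1171 0.1063] F [-0.85  4.47  0.6 ] Fjig [0.73 4.49] T [0.51 0.17 0.02] gap 0.0
```

View pics/s7.png

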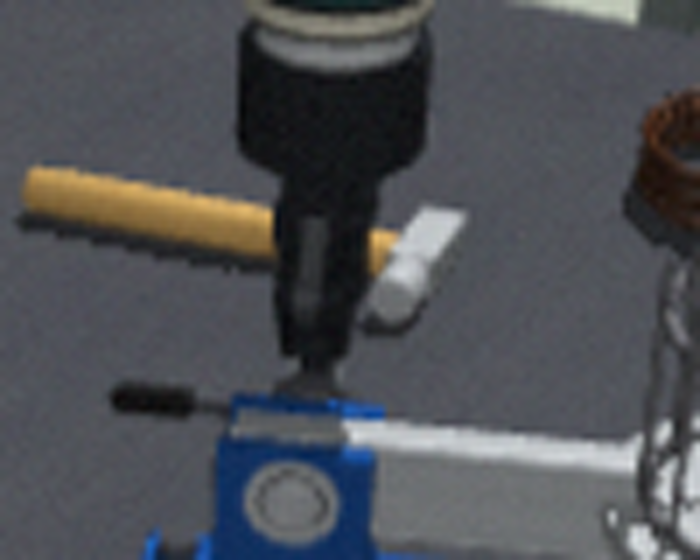

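View pics/t7.png

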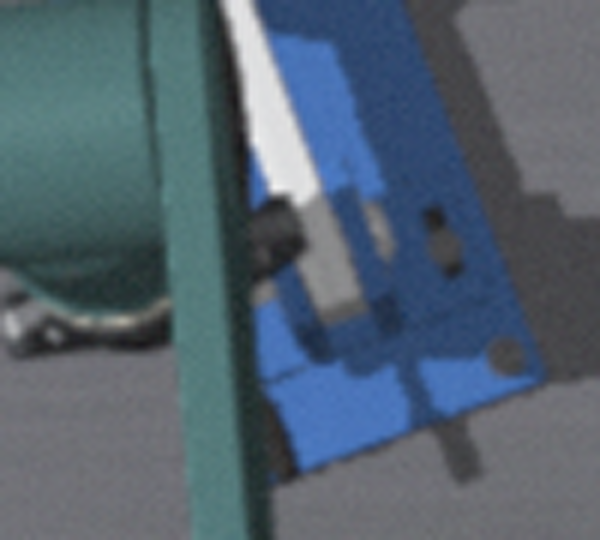

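```bash
python3 -m crank '[{"xyz":[0,-0.2,0],"dr":[0,0,0],"jaw":0},{"xyz":[0,-0.4,0],"dr":[0,0,0],"jaw":0},{"xyz":[0,-0.6,0],"dr":[0,0,0],"jaw":0},{"xyz":[0,-0.8,0],"dr":[0,0,0],"jaw":0}]'
python3 -c "
from h import *
st()"
python3 -m crank '[{"xyz":[0,-0.15,0],"dr":[0,0,0],"jaw":0},{"xyz":[0,-0.3,0],"dr":[0,0,0],"jaw":0}]'
python3 -c "
from h import *
st()
s=Cam('scene');t=Cam('top')
s.crop('pics/s8.png',310,130,100,80,7); t.crop('pics/t8.png',230,140,100,90,6)"
```

```text
t: 4.6
eef_pos: [0.5786, 0.1088, 0.1063]
tcp_rot: [-0.174, 0.985, -0.0, -0.002]
contact_force: [-1.9, 4.6, 0.4]
finger_gap: -0.001
4.6 [0.5786 0.1088 0.1063] F [-1.93  4.65  0.4 ] Fjig [-0.23  5.03] T [0.58 0.24 0.  ] gap -0.001
t: 4.8
eef_pos: [0.5796, 0.1059, 0.1063]
tcp_rot: [-0.174, 0.985, -0.0, -0.002]
contact_force: [-0.8, 4.4, 1.0]
finger_gap: 0.0
4.8 [0.5796 0.1059 0.1063] F [-0.83  4.35  0.99] Fjig [0.71 4.38] T [ 0.47  0.14 -0.01] gap 0.0
```

View pics/s8.png

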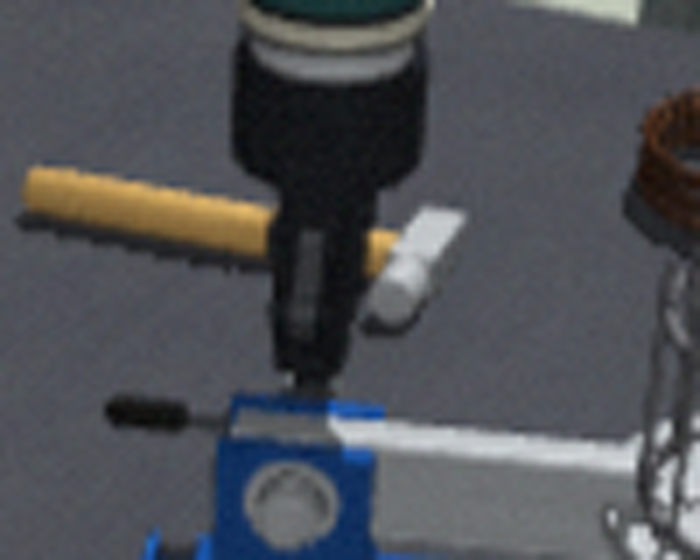

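View pics/t8.png

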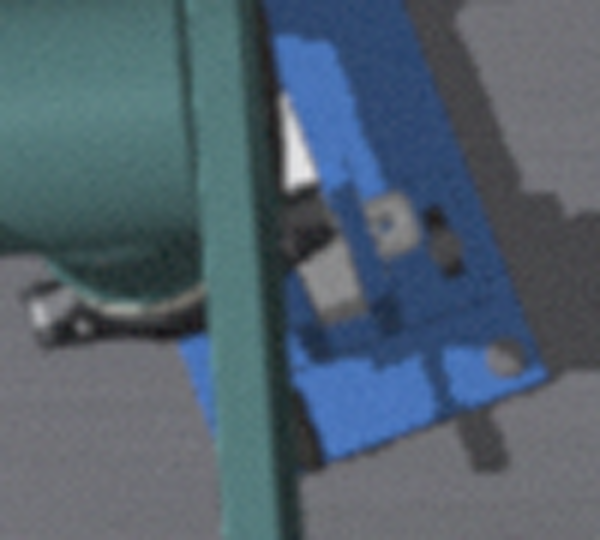

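```bash
python3 -m crank '[{"xyz":[0,-0.15,0],"dr":[0,0,0],"jaw":0},{"xyz":[0,-0.3,0],"dr":[0,0,0],"jaw":0}]'
python3 -m crank '[{"xyz":[0,-0.15,0],"dr":[0,0,0],"jaw":0},{"xyz":[0,-0.3,0],"dr":[0,0,0],"jaw":0}]'
python3 -c "
from h import *
st()
s=Cam('scene');t=Cam('top')
s.crop('pics/s9.png',310,130,100,80,7); t.crop('pics/t9.png',260,140,60,60,9)"
```

```text
t: 5.1
eef_pos: [0.5805, 0.1033, 0.1063]
tcp_rot: [-0.174, 0.985, -0.0, -0.002]
contact_force: [-1.8, 3.9, 0.7]
finger_gap: -0.003
t: 5.3
eef_pos: [0.5816, 0.1004, 0.1063]
tcp_rot: [-0.174, 0.985, -0.0, -0.002]
contact_force: [-1.1, 4.1, 0.5]
finger_gap: 0.001
5.3 [0.5816 0.1004 0.1063] F [-1.08  4.1   0.52] Fjig [0.39 4.22] T [ 0.5   0.24 -0.04] gap 0.001
```

View pics/t9.png

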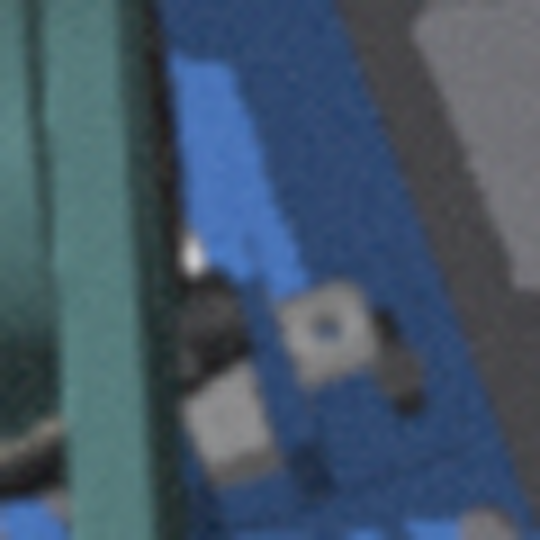

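```bash
for i in 1; do python3 -m crank '[{"xyz":[0,-0.1,0],"dr":[0,0,0],"jaw":0},{"xyz":[0,-0.1,0],"dr":[0,0,0],"jaw":0}]'; done
python3 -m crank '[{"xyz":[0,-0.1,0],"dr":[0,0,0],"jaw":0}]'
```

```text
t: 5.6
eef_pos: [0.5816, 0.1003, 0.1063]
tcp_rot: [-0.174, 0.985, 0.0, -0.003]
contact_force: [-2.4, 5.8, 1.4]
finger_gap: 0.002
t: 5.7
eef_pos: [0.5817, 0.1002, 0.1063]
tcp_rot: [-0.174, 0.985, 0.001, -0.003]
contact_force: [-3.5, 10.4, 1.5]
finger_gap: -0.002
```

```bash
python3 -m crank '[{"xyz":[0,-0.1,0],"dr":[0,0,0],"jaw":0}]';python3 -m crank '[{"xyz":[0,-0.1,0],"dr":[0,0,0],"jaw":0}]'
```

```text
t: 5.8
eef_pos: [0.5816, 0.1002, 0.1064]
tcp_rot: [-0.174, 0.985, 0.002, -0.003]
contact_force: [-4.5, 12.2, 2.2]
finger_gap: 0.001
t: 5.9
eef_pos: [0.5817, 0.1002, 0.1064]
tcp_rot: [-0.174, 0.985, 0.003, -0.003]
contact_force: [-4.6, 14.7, 3.4]
finger_gap: 0.003
```

The pin stopped at a hard stop. The force rose from 4 to 15 N with no motion, so it is home. I'll back off, lift, and cross toward the clip while opening the jaws.

```bash
python3 -m crank '[{"xyz":[0,1,0],"dr":[0,0,0],"jaw":0},{"xyz":[0,3,0],"dr":[0,0,0],"jaw":0},{"xyz":[0,3.5,-4],"dr":[0,0,0],"jaw":0},{"xyz":[0,3.5,-9],"dr":[0,0,0],"jaw":0.2},{"xyz":[0,0,-10],"dr":[0,0,0.1],"jaw":0.4},{"xyz":[1,-5,-10],"dr":[0,0,0.22],"jaw":0.6},{"xyz":[2,-10,-10],"dr":[0,0,0.34],"jaw":0.6},{"xyz":[3,-14,-10],"dr":[0,0,0.46],"jaw":0.6},{"xyz":[4,-18,-10],"dr":[0,0,0.58],"jaw":0.6},{"xyz":[5,-22,-10],"dr":[0,0,0.7],"jaw":0.6},{"xyz":[6,-25,-10],"dr":[0,0,0.733],"jaw":0.6},{"xyz":[6,-25,-10],"dr":[0,0,0.733],"jaw":0.6},{"xyz":[6,-25,-10],"dr":[0,0,0.733],"jaw":0.6}]'
python3 - <<'E'
from h import *
st()
s=Cam("scene");t=Cam("top")
cv2.imwrite("pics/t10.png",t.px[:,:,::-1])
s.crop("pics/s10.png",310,150,100,90,7); t.crop("pics/t10c.png",240,140,90,90,7)
np.save("t10.npy",t.px);np.save("s10.npy",s.px)
go((.5555,-.1925,.19),68);go((.5555,-.1925,.136),68)
E
```

```text
t: 7.2
eef_pos: [0.6123, -0.1602, 0.2063]
tcp_rot: [0.192, 0.981, -0.002, -0.002]
contact_force: [0.4, 0.3, -1.0]
finger_gap: 0.597
7.2 [ 0.6123 -0.1602  0.2063] F [ 0.43  0.26 -0.96] Fjig [0.49 0.1 ] T [0.03 0.07 0.  ] gap 0.597
xyz cm [ 4.   -5.3   1.69] dr [-0.0039 -0.0037  0.0007]
xyz cm [ 3.98 -5.28  7.09] dr [-0.0039 -0.0037  0.0007]
```

View pics/t10.png

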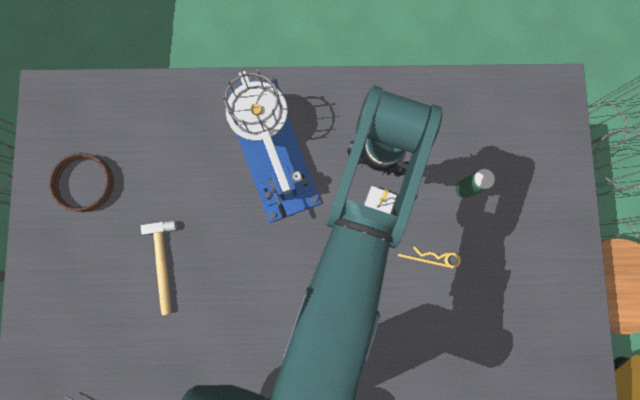

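View pics/s10.png

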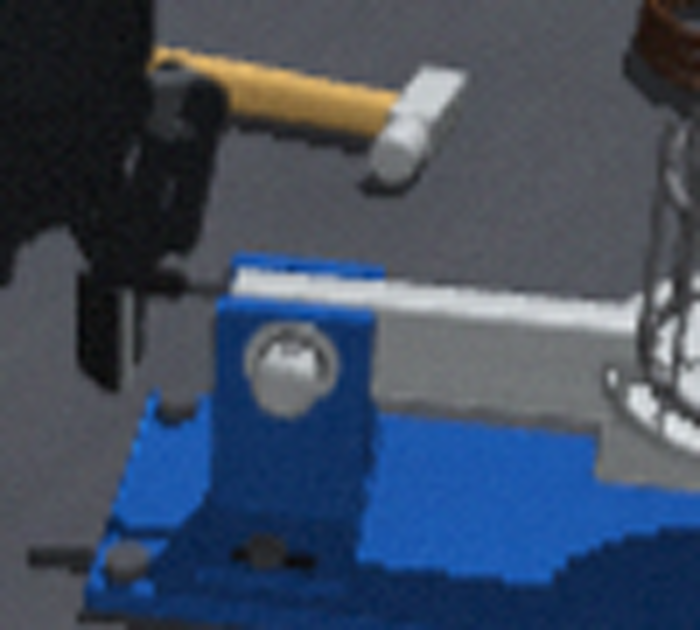

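View pics/t10c.png

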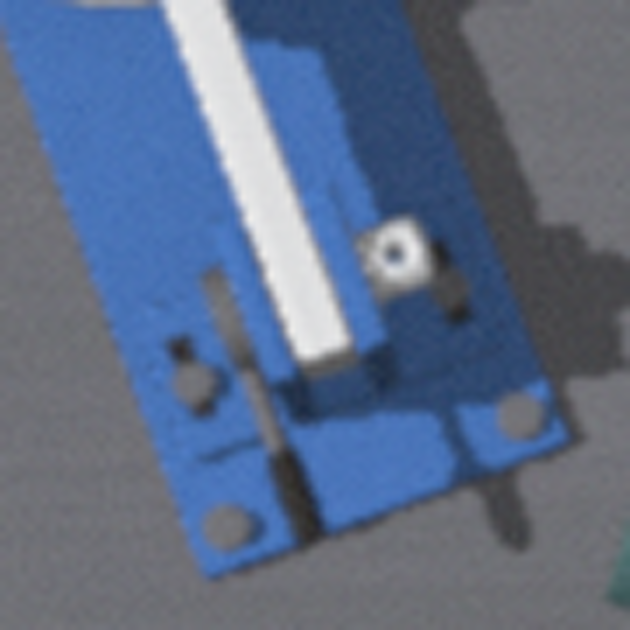

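The top view shows the pin home: the head lies against the cheek at (215,300) in the crop, and the cross hole is clearly visible at about (395,254). Next I'll move above the clip.

```bash
python3 -m crank '[{"xyz":[2,-2.6,0],"dr":[0,0,0],"jaw":0.6},{"xyz":[4,-5.3,0],"dr":[0,0,0],"jaw":0.6},{"xyz":[4,-5.3,0],"dr":[0,0,0],"jaw":0.6},{"xyz":[4,-5.3,2.5],"dr":[0,0,0],"jaw":0.6},{"xyz":[4,-5.3,2.5],"dr":[0,0,0],"jaw":0.6}]'
python3 - <<'E'
from h import *
st()
s=Cam("scene");t=Cam("top")
s.crop("pics/s11.png",240,160,90,110,5.4)
t.px=np.load("t10.npy");P=t.plane((295.93,175.79),.1075);print("hole top",P,P@JX,P@JY)
go((.5555,-.1925,.136),68)
E
```

```text
t: 7.8
eef_pos: [0.5542, -0.1909, 0.1789]
tcp_rot: [0.19, 0.982, -0.001, -0.005]
contact_force: [0.3, 0.2, -1.0]
finger_gap: 0.604
7.8 [ 0.5542 -0.1909  0.1789] F [ 0.3   0.23 -1.01] Fjig [0.36 0.11] T [ 0.01 -0.04  0.02] gap 0.604
hole top [0.61060843 0.02333435 0.1075    ] 0.5817650548927177 -0.18691327096160637
xyz cm [-0.05 -0.07  4.56] dr [-0.0032 -0.0051  0.0019]
```

View pics/s11.png

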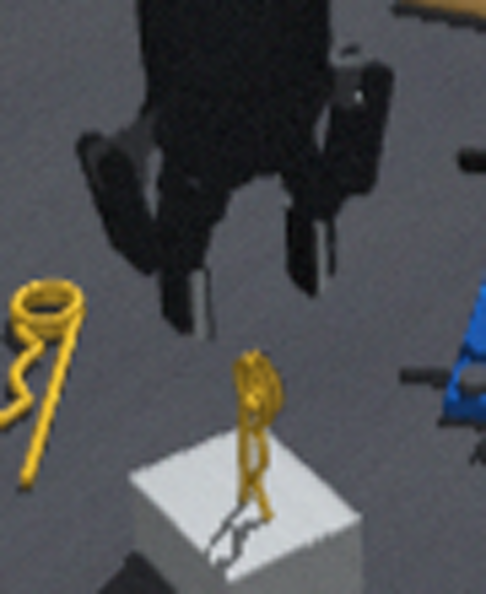

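```bash
python3 -m crank '[{"xyz":[-0.05,-0.07,2.5],"dr":[0,-0.005,0],"jaw":0.6},{"xyz":[-0.05,-0.07,4.5],"dr":[0,-0.005,0],"jaw":0.6},{"xyz":[-0.05,-0.07,4.5],"dr":[0,-0.005,0],"jaw":0.5},{"xyz":[-0.05,-0.07,4.5],"dr":[0,-0.005,0],"jaw":0.4},{"xyz":[-0.05,-0.07,4.5],"dr":[0,-0.005,0],"jaw":0.3}]' 20
python3 - <<'E'
from h import *
st()
s=Cam("scene")
s.crop("pics/s12.png",240,160,90,110,5.4)
E
```

```text
t: 8.4
eef_pos: [0.5567, -0.1939, 0.1391]
tcp_rot: [0.19, 0.982, -0.002, 0.002]
contact_force: [0.5, 0.7, -0.7]
finger_gap: 0.3
8.4 [ 0.5567 -0.1939  0.1391] F [ 0.46  0.73 -0.75] Fjig [0.68 0.53] T [-0.01  0.03  0.02] gap 0.3
```

View pics/s12.png

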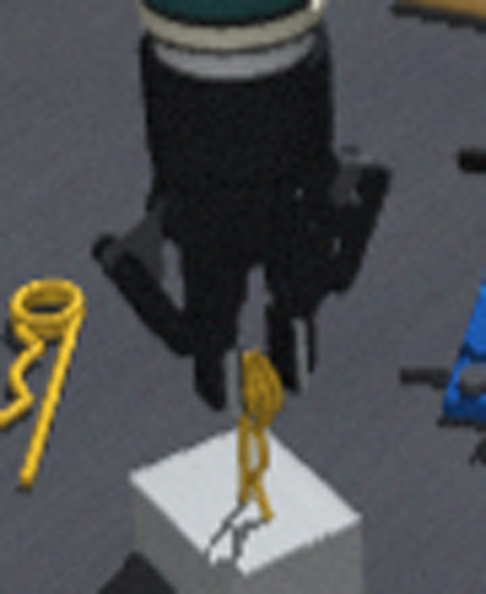

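```bash
python3 -m crank '[{"xyz":[0,0,0.2],"dr":[0,0,0],"jaw":0.2},{"xyz":[0,0,0.2],"dr":[0,0,0],"jaw":0.1},{"xyz":[0,0,0.2],"dr":[0,0,0],"jaw":0},{"xyz":[0,0,0.2],"dr":[0,0,0],"jaw":0},{"xyz":[0,0,0.2],"dr":[0,0,0],"jaw":0}]' 60
python3 - <<'E'
from h import *
st()
s=Cam("scene")
s.crop("pics/s13.png",260,190,60,70,8)
E
```

```text
t: 8.95
eef_pos: [0.5559, -0.1939, 0.1358]
tcp_rot: [0.191, 0.982, -0.002, 0.001]
contact_force: [-0.9, 0.5, 3.5]
finger_gap: 0.1
8.95 [ 0.5559 -0.1939  0.1358] F [-0.87  0.46  3.52] Fjig [-0.66  0.73] T [-0.03  0.01  0.01] gap 0.1
```

View pics/s13.png

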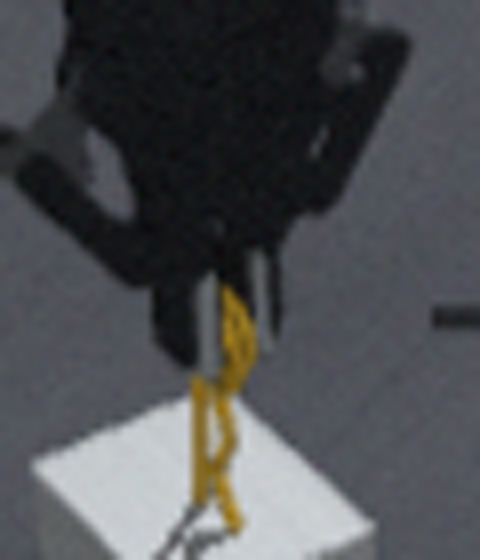

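Gripped at a gap of 0.10, which matches the 10 mm disc. Lifting now.

```bash
python3 -m crank '[{"xyz":[0,0,-1],"dr":[0,0,0],"jaw":0},{"xyz":[0,0,-2],"dr":[0,0,0],"jaw":0},{"xyz":[0,0,-3],"dr":[0,0,0],"jaw":0},{"xyz":[0,0,-5],"dr":[0,0,0],"jaw":0},{"xyz":[0,0,-8],"dr":[0,0,0],"jaw":0},{"xyz":[0,0,-11.5],"dr":[0,0,0],"jaw":0},{"xyz":[0,0,-11.5],"dr":[0,0,0],"jaw":0},{"xyz":[0,0,-11.5],"dr":[0,0,0],"jaw":0}]'
python3 - <<'E'
from h import *
st()
go(J(.594,-.187,.25),110,pitch=-.08)
E
```

```text
t: 9.8
eef_pos: [0.5555, -0.1933, 0.2516]
tcp_rot: [0.191, 0.982, -0.002, 0.001]
contact_force: [-1.0, -0.2, -1.5]
finger_gap: 0.099
9.8 [ 0.5555 -0.1933  0.2516] F [-1.   -0.24 -1.47] Fjig [-1.02  0.12] T [-0.02  0.06 -0.02] gap 0.099
xyz cm [ 2.09 22.96  0.08] dr [-0.0338 -0.0745 -0.7323]
```

```bash
python3 -m crank '[{"xyz":[0.2,3,0],"dr":[-0.005,-0.01,-0.11],"jaw":0},{"xyz":[0.5,7,0],"dr":[-0.01,-0.02,-0.22],"jaw":0},{"xyz":[0.9,11,0],"dr":[-0.014,-0.03,-0.34],"jaw":0},{"xyz":[1.4,15,0],"dr":[-0.02,-0.045,-0.46],"jaw":0},{"xyz":[1.8,19,0],"dr":[-0.025,-0.06,-0.58],"jaw":0},{"xyz":[2,22,0],"dr":[-0.034,-0.0745,-0.68],"jaw":0},{"xyz":[2.1,23,0],"dr":[-0.034,-0.0745,-0.7323],"jaw":0},{"xyz":[2.1,23,0],"dr":[-0.034,-0.0745,-0.7323],"jaw":0},{"xyz":[2.1,23,0],"dr":[-0.034,-0.0745,-0.7323],"jaw":0}]'
python3 - <<'E'
from h import *
st()
s=Cam("scene");t=Cam("top")
np.save("s14.npy",s.px)
s.crop("pics/s14.png",310,130,100,90,7); t.crop("pics/t14.png",240,120,90,90,7)
go(J(.594,-.187,.25),110,pitch=-.08)
E
```

```text
t: 10.7
eef_pos: [0.6214, 0.0276, 0.2474]
tcp_rot: [-0.173, 0.984, 0.008, 0.037]
contact_force: [-0.6, -0.3, -0.5]
finger_gap: 0.099
10.7 [0.6214 0.0276 0.2474] F [-0.65 -0.31 -0.46] Fjig [-0.72 -0.07] T [-0.02  0.06  0.01] gap 0.099
xyz cm [-0.08  0.04 -0.17] dr [ 0.0018 -0.0032 -0.0021]
```

View pics/s14.png

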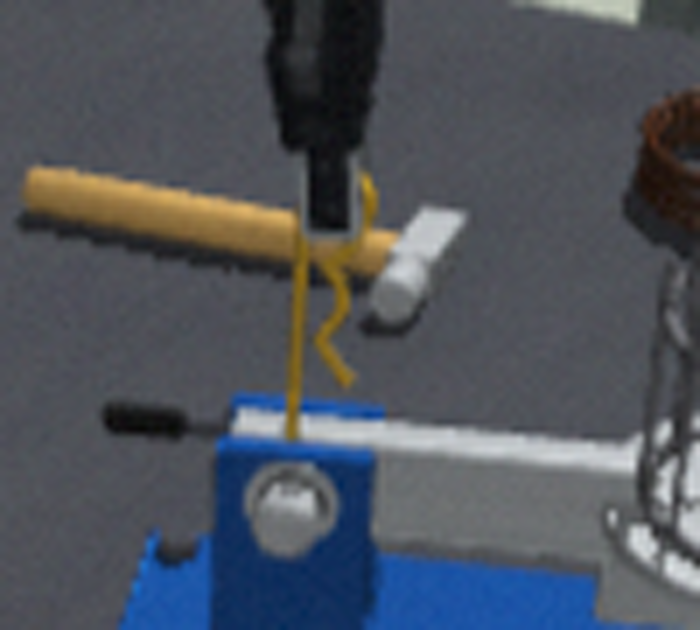

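View pics/t14.png

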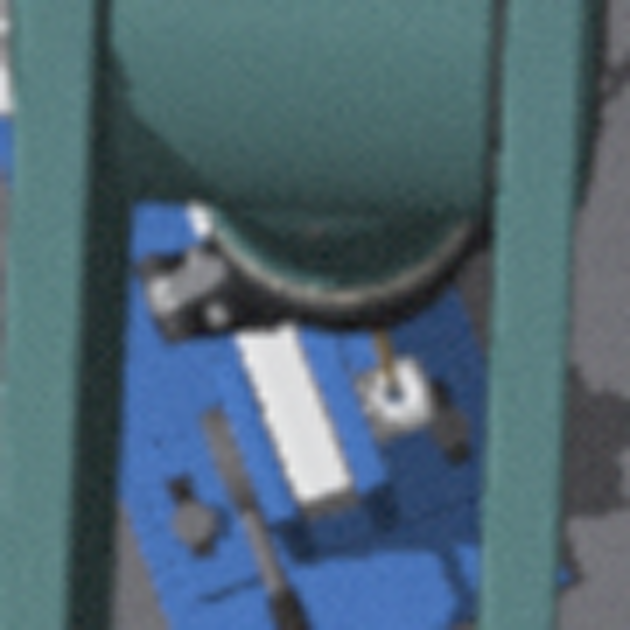

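```bash
python3 - <<'E'
from h import *
s=Cam("scene");t=Cam("top")
st()
t.crop("pics/t15.png",280,160,40,30,16); s.crop("pics/s15.png",335,155,40,50,11)
tip=np.array([.6103,.0237,.132])
print("scene vertical",s.proj([tip,tip+[0,0,.06]]).round(1).tolist(),"top",t.proj([tip,tip+[0,0,.06]]).round(1).tolist(), "hole",t.proj([.6106,.0233,.1075]))
E
```

```text
10.9 [0.6219 0.0268 0.2489] F [-0.25 -1.06 -0.74] Fjig [-0.6  -0.91] T [-0.05  0.05  0.03] gap 0.101
scene vertical [[351.3, 192.6], [352.1, 172.8]] top [[295.3, 173.9], [294.0, 168.6]] hole [[295.94383488 175.79312116]]
```

View pics/t15.png

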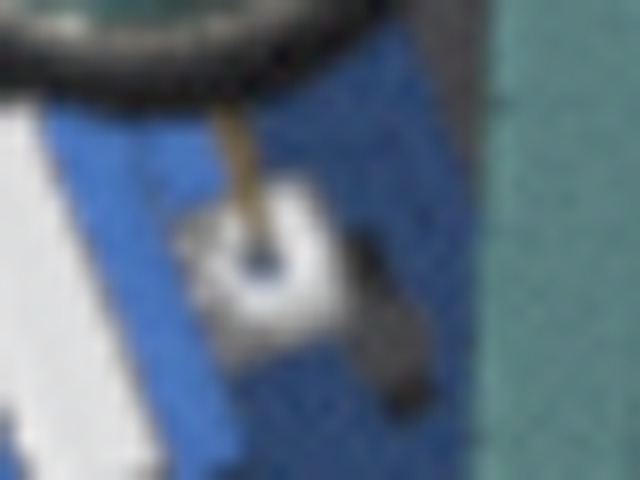

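View pics/s15.png

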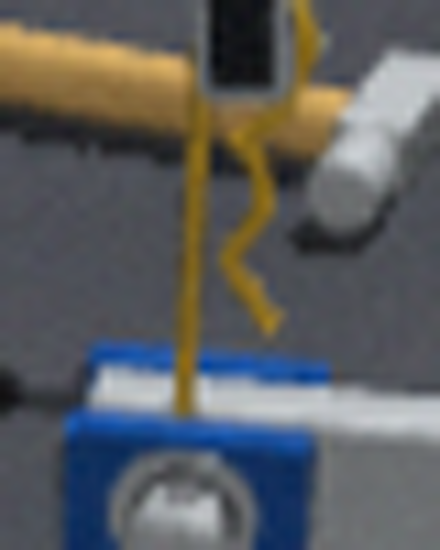

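```bash
python3 - <<'E'
from h import *
s=Cam("scene");t=Cam("top")
x,r=tri(s,(351.3,192.2),t,(295.6,174.5));print(x,r,x@JX,x@JY)
# hole: top view + scene pin-end: shank end pos in saved image
h=tri(s,(351.3,192.2),t,(295.6,174.5))
for z in(.1075,):
    P=t.plane((295.94,175.79),z);print(P@JX,P@JY)
    print("scene proj of that",s.proj(P))
im=np.load("s10.npy");cv2.imwrite("pics/s16.png",cv2.resize(im[185:215,335:370,::-1],None,fx=16,fy=16,interpolation=cv2.INTER_CUBIC))
E
```

```text
[0.60941143 0.02339114 0.13290397] [0.0008881695626230518, 0.0008881695626229148] 0.5806596618143813 -0.186450505541633
0.5817561920900088 -0.18693652306312764
scene proj of that [[351.03041906 200.40686442]]
```

View pics/s16.png

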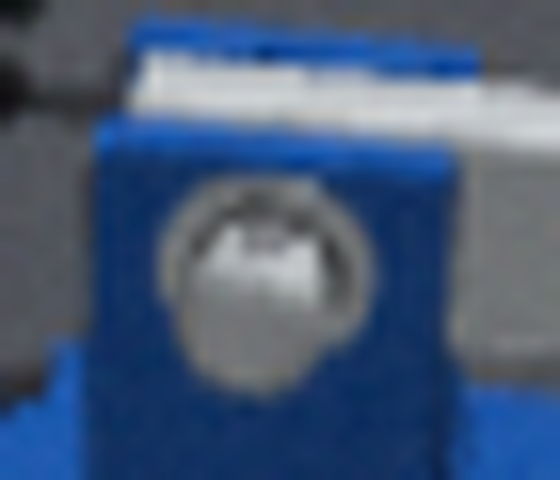

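```bash
python3 - <<'E'
from h import *
s=Cam("scene");t=Cam("top")
x,r=tri(s,(350.9,199.4),t,(295.94,175.79));print(x,r,x@JX,x@JY)
P=s.plane((350.9,199.4),.1075);print(P@JX,P@JY)
st();go(J(.594,-.187,.25),110,pitch=-.08)
E
```

```text
[0.61005102 0.02320895 0.11058566] [8.223845053059691e-05, 8.223845053059826e-05] 0.5811983675508207 -0.1868404604796058
0.5807020148097904 -0.18187375330803526
11.1 [0.6221 0.0273 0.2493] F [ 0.52 -0.71 -0.12] Fjig [ 0.25 -0.85] T [-0.03  0.04 -0.03] gap 0.104
xyz cm [-0.01  0.02 -0.07] dr [ 0.0015 -0.0012 -0.0011]
```

```bash
python3 -m crank '[{"xyz":[0,-0.04,0.6],"dr":[0,0,0],"jaw":0},{"xyz":[0.05,-0.04,1.2],"dr":[0,0,0],"jaw":0},{"xyz":[0.1,-0.04,1.8],"dr":[0,0,0],"jaw":0},{"xyz":[0.1,-0.04,1.8],"dr":[0,0,0],"jaw":0},{"xyz":[0.1,-0.04,1.8],"dr":[0,0,0],"jaw":0}]'
python3 - <<'E'
from h import *
s=Cam("scene");t=Cam("top")
st()
t.crop("pics/t17.png",280,160,40,30,16); s.crop("pics/s17.png",335,165,35,45,12)
E
```

```text
t: 11.6
eef_pos: [0.6225, 0.0277, 0.2306]
tcp_rot: [-0.174, 0.984, 0.008, 0.038]
contact_force: [-0.6, -0.5, -0.8]
finger_gap: 0.099
11.7 [0.6228 0.0277 0.2314] F [-0.2  -0.72 -0.56] Fjig [-0.44 -0.61] T [-0.    0.04  0.  ] gap 0.102
```

View pics/t17.png

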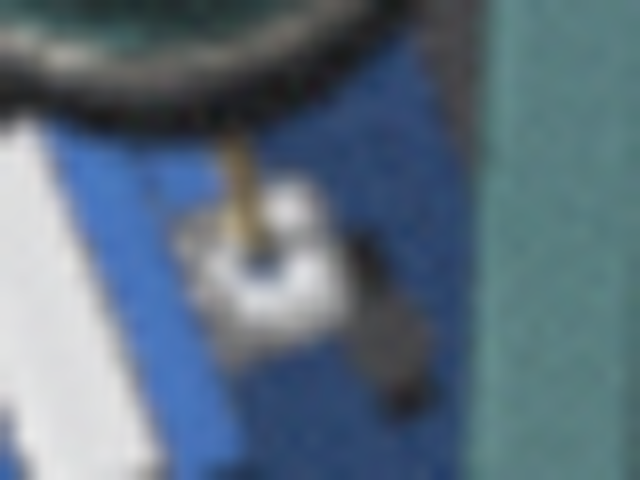

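View pics/s17.png

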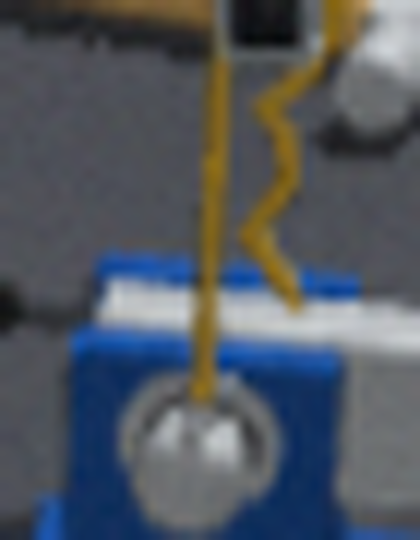

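```bash
python3 -m crank '[{"xyz":[0.02,0,0.2],"dr":[0,0,0],"jaw":0},{"xyz":[0.03,0,0.4],"dr":[0,0,0],"jaw":0},{"xyz":[0.05,0,0.6],"dr":[0,0,0],"jaw":0}]'
python3 -m crank '[{"xyz":[0.01,0,0.15],"dr":[0,0,0],"jaw":0},{"xyz":[0.02,0,0.3],"dr":[0,0,0],"jaw":0},{"xyz":[0.02,0,0.3],"dr":[0,0,0],"jaw":0}]'
python3 - <<'E'
from h import *
s=Cam("scene");t=Cam("top")
st()
t.crop("pics/t18.png",280,160,40,30,16); s.crop("pics/s18.png",335,165,35,45,12)
E
```

```text
t: 12.0
eef_pos: [0.6227, 0.0277, 0.225]
tcp_rot: [-0.173, 0.984, 0.008, 0.039]
contact_force: [0.5, 0.2, -0.9]
finger_gap: 0.101
t: 12.3
eef_pos: [0.6225, 0.0277, 0.2217]
tcp_rot: [-0.173, 0.984, 0.008, 0.038]
contact_force: [0.8, 0.3, -0.7]
finger_gap: 0.103
12.4 [0.6227 0.0276 0.2221] F [ 0.29  0.55 -0.37] Fjig [0.46 0.41] T [0.03 0.08 0.02] gap 0.104
```

View pics/t18.png

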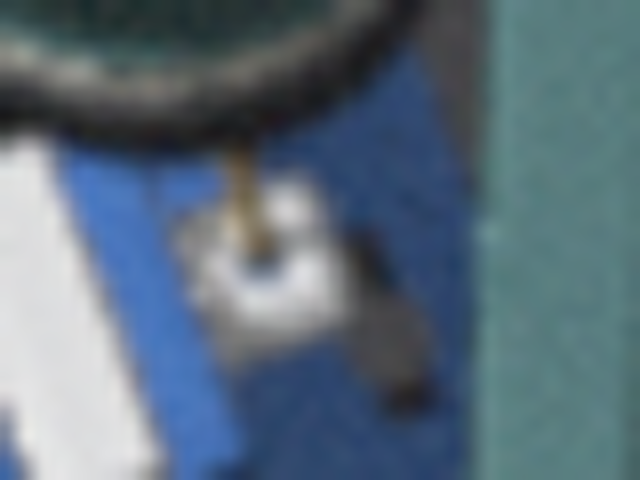

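View pics/s18.png

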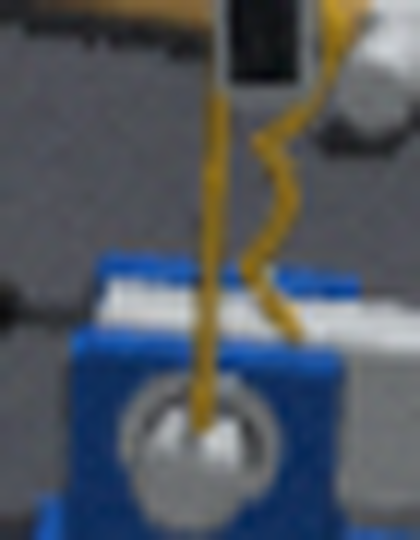

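```bash
python3 -m crank '[{"xyz":[0.01,0,0.1],"dr":[0,0,0],"jaw":0},{"xyz":[0.02,0,0.2],"dr":[0,0,0],"jaw":0},{"xyz":[0.02,0,0.2],"dr":[0,0,0],"jaw":0}]'
python3 -m crank '[{"xyz":[0.01,0,0.1],"dr":[0,0,0],"jaw":0},{"xyz":[0.02,0,0.2],"dr":[0,0,0],"jaw":0},{"xyz":[0.02,0,0.2],"dr":[0,0,0],"jaw":0}]'
python3 -c "
from h import *
st()"
```

```text
t: 12.7
eef_pos: [0.6225, 0.0276, 0.2198]
tcp_rot: [-0.173, 0.984, 0.008, 0.038]
contact_force: [-0.9, -0.5, -0.8]
finger_gap: 0.099
t: 13.0
eef_pos: [0.6225, 0.0276, 0.2177]
tcp_rot: [-0.173, 0.984, 0.008, 0.038]
contact_force: [0.0, -0.2, -0.4]
finger_gap: 0.102
13.0 [0.6225 0.0276 0.2177] F [ 0.03 -0.17 -0.37] Fjig [-0.03 -0.17] T [-0.11  0.16 -0.04] gap 0.102
```

```bash
python3 -m crank '[{"xyz":[0.01,0,0.15],"dr":[0,0,0],"jaw":0},{"xyz":[0.02,0,0.3],"dr":[0,0,0],"jaw":0},{"xyz":[0.02,0,0.3],"dr":[0,0,0],"jaw":0}]'
python3 - <<'E'
from h import *
s=Cam("scene");t=Cam("top")
st()
t.crop("pics/t19.png",280,160,40,30,16); s.crop("pics/s19.png",335,165,35,45,12)
E
```

```text
t: 13.3
eef_pos: [0.6225, 0.0276, 0.2146]
tcp_rot: [-0.173, 0.984, 0.008, 0.038]
contact_force: [-0.7, -0.1, -0.6]
finger_gap: 0.1
13.4 [0.6225 0.0277 0.2148] F [-1.47 -0.61  0.13] Fjig [-1.59 -0.07] T [-0.1   0.22  0.01] gap 0.103
```

View pics/t19.png

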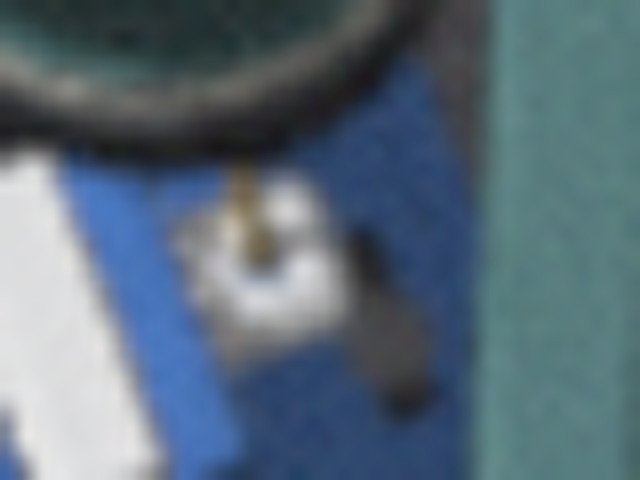

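View pics/s19.png

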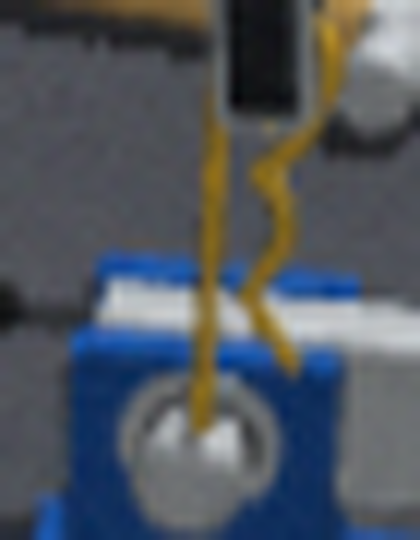

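The leg tip has entered the hole: it stays at (203,430) in the crop while the gripper descends, with no axial force. A light side force towards -X suggests shifting about 0.5 mm that way. I'll continue.

```bash
python3 -m crank '[{"xyz":[0.06,0,0.1],"dr":[0,0,0],"jaw":0},{"xyz":[0.07,0,0.3],"dr":[0,0,0],"jaw":0},{"xyz":[0.09,0,0.5],"dr":[0,0,0],"jaw":0},{"xyz":[0.09,0,0.5],"dr":[0,0,0],"jaw":0}]'
python3 -c "
from h import *
st()"
python3 -m crank '[{"xyz":[0.02,0,0.2],"dr":[0,0,0],"jaw":0},{"xyz":[0.03,0,0.4],"dr":[0,0,0],"jaw":0},{"xyz":[0.05,0,0.6],"dr":[0,0,0],"jaw":0},{"xyz":[0.05,0,0.6],"dr":[0,0,0],"jaw":0}]'
python3 -c "
from h import *
st()"
```

```text
t: 13.8
eef_pos: [0.6221, 0.0275, 0.2095]
tcp_rot: [-0.173, 0.984, 0.008, 0.038]
contact_force: [0.3, 0.2, -1.1]
finger_gap: 0.103
13.8 [0.6221 0.0275 0.2095] F [ 0.32  0.22 -1.13] Fjig [0.37 0.1 ] T [0.02 0.03 0.02] gap 0.103
t: 14.2
eef_pos: [0.622, 0.0275, 0.2034]
tcp_rot: [-0.173, 0.984, 0.008, 0.038]
contact_force: [-0.1, -0.3, -0.9]
finger_gap: 0.098
14.2 [0.622  0.0275 0.2034] F [-0.06 -0.34 -0.86] Fjig [-0.17 -0.3 ] T [-0.02  0.02 -0.03] gap 0.098
```

```bash
python3 -m crank '[{"xyz":[0.02,0,0.2],"dr":[0,0,0],"jaw":0},{"xyz":[0.03,0,0.4],"dr":[0,0,0],"jaw":0},{"xyz":[0.05,0,0.6],"dr":[0,0,0],"jaw":0},{"xyz":[0.06,0,0.8],"dr":[0,0,0],"jaw":0}]'
python3 -m crank '[{"xyz":[0.02,0,0.2],"dr":[0,0,0],"jaw":0},{"xyz":[0.03,0,0.4],"dr":[0,0,0],"jaw":0}]'
python3 -m crank '[{"xyz":[0.02,0,0.2],"dr":[0,0,0],"jaw":0},{"xyz":[0.03,0,0.4],"dr":[0,0,0],"jaw":0}]'
python3 - <<'E'
from h import *
s=Cam("scene")
st()
s.crop("pics/s20.png",335,165,35,50,12)
E
```

```text
t: 14.6
eef_pos: [0.6221, 0.0275, 0.1957]
tcp_rot: [-0.174, 0.984, 0.008, 0.039]
contact_force: [0.9, -0.1, -0.8]
finger_gap: 0.102
t: 14.8
eef_pos: [0.6221, 0.0275, 0.1918]
tcp_rot: [-0.173, 0.984, 0.008, 0.039]
contact_force: [0.3, 0.3, -0.1]
finger_gap: 0.104
t: 15.0
eef_pos: [0.6221, 0.0275, 0.1878]
tcp_rot: [-0.174, 0.984, 0.008, 0.039]
contact_force: [0.4, 1.0, -0.8]
finger_gap: 0.101
15.05 [0.622  0.0275 0.1873] F [ 0.09  0.24 -1.31] Fjig [0.17 0.19] T [-0.07  0.06 -0.02] gap 0.101
```

View pics/s20.png

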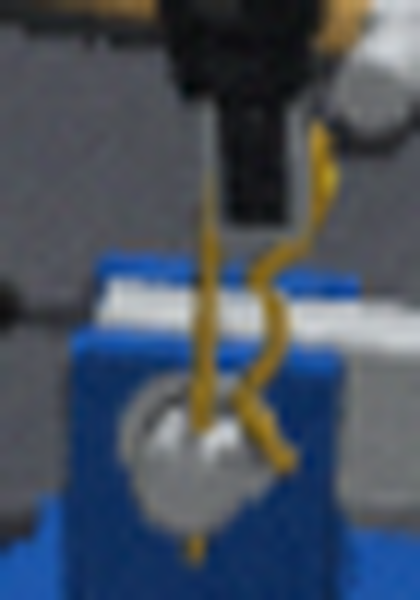

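```bash
python3 -m crank '[{"xyz":[0.02,0,0.2],"dr":[0,0,0],"jaw":0},{"xyz":[0.03,0,0.4],"dr":[0,0,0],"jaw":0}]'
python3 -m crank '[{"xyz":[0.01,0,0.15],"dr":[0,0,0],"jaw":0},{"xyz":[0.02,0,0.3],"dr":[0,0,0],"jaw":0}]'
python3 -m crank '[{"xyz":[0.01,0,0.15],"dr":[0,0,0],"jaw":0},{"xyz":[0.02,0,0.3],"dr":[0,0,0],"jaw":0}]'
python3 -c "
from h import *
st()"
```

```text
t: 15.25
eef_pos: [0.6221, 0.0275, 0.1839]
tcp_rot: [-0.173, 0.984, 0.008, 0.039]
contact_force: [-0.8, -0.7, -0.5]
finger_gap: 0.102
t: 15.45
eef_pos: [0.6221, 0.0275, 0.1808]
tcp_rot: [-0.174, 0.984, 0.008, 0.038]
contact_force: [-0.5, 0.3, -0.9]
finger_gap: 0.106
t: 15.65
eef_pos: [0.6223, 0.0275, 0.1784]
tcp_rot: [-0.174, 0.984, 0.008, 0.039]
contact_force: [-2.7, -0.2, 4.4]
finger_gap: 0.102
15.65 [0.6223 0.0275 0.1784] F [-2.7  -0.18  4.37] Fjig [-2.6   0.75] T [-0.12  0.47  0.  ] gap 0.102
```

```bash
python3 -m crank '[{"xyz":[0.01,0,0.15],"dr":[0,0,0],"jaw":0},{"xyz":[0.02,0,0.3],"dr":[0,0,0],"jaw":0}]'
python3 -m crank '[{"xyz":[0.01,0,0.15],"dr":[0,0,0],"jaw":0},{"xyz":[0.02,0,0.3],"dr":[0,0,0],"jaw":0}]'
python3 - <<'E'
from h import *
s=Cam("scene")
st()
s.crop("pics/s21.png",335,165,35,50,12)
E
```

```text
t: 15.85
eef_pos: [0.6225, 0.0274, 0.1765]
tcp_rot: [-0.173, 0.984, 0.007, 0.039]
contact_force: [-3.4, -1.4, 7.8]
finger_gap: 0.107
t: 16.05
eef_pos: [0.6226, 0.0272, 0.1739]
tcp_rot: [-0.173, 0.984, 0.007, 0.039]
contact_force: [-4.3, -0.9, 7.0]
finger_gap: 0.105
16.1 [0.6225 0.0272 0.1735] F [-2.89 -1.03  5.27] Fjig [-3.07  0.02] T [-0.27  0.58  0.03] gap 0.103
```

View pics/s21.png

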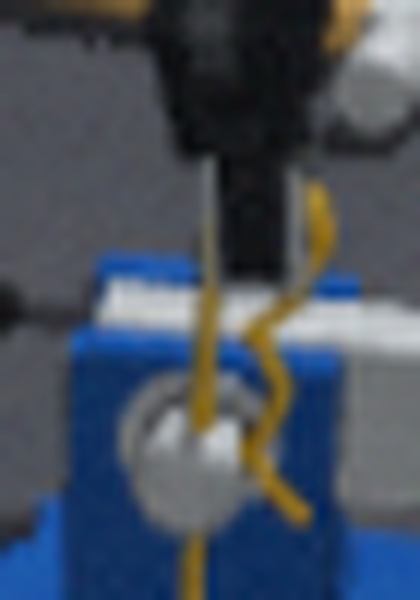

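```bash
python3 -m crank '[{"xyz":[0.01,0,0.15],"dr":[0,0,0],"jaw":0},{"xyz":[0.02,0,0.3],"dr":[0,0,0],"jaw":0}]'
python3 -m crank '[{"xyz":[0.01,0,0.15],"dr":[0,0,0],"jaw":0},{"xyz":[0.02,0,0.3],"dr":[0,0,0],"jaw":0}]'
python3 -m crank '[{"xyz":[0.01,0,0.15],"dr":[0,0,0],"jaw":0},{"xyz":[0.02,0,0.3],"dr":[0,0,0],"jaw":0}]'
python3 -c "
from h import *
st()"
```

```text
t: 16.3
eef_pos: [0.6227, 0.0272, 0.172]
tcp_rot: [-0.173, 0.984, 0.007, 0.04]
contact_force: [-4.3, -1.6, 8.9]
finger_gap: 0.1
t: 16.5
eef_pos: [0.6226, 0.027, 0.1679]
tcp_rot: [-0.173, 0.984, 0.007, 0.039]
contact_force: [-4.2, -1.4, 7.5]
finger_gap: 0.105
t: 16.7
eef_pos: [0.6224, 0.0272, 0.1637]
tcp_rot: [-0.173, 0.984, 0.007, 0.039]
contact_force: [-2.5, -1.2, 3.6]
finger_gap: 0.106
16.7 [0.6224 0.0272 0.1637] F [-2.49 -1.23  3.63] Fjig [-2.76 -0.31] T [-0.33  0.55  0.04] gap 0.106
```

```bash
python3 -m crank '[{"xyz":[0.01,0,0.15],"dr":[0,0,0],"jaw":0},{"xyz":[0.02,0,0.3],"dr":[0,0,0],"jaw":0}]'
python3 -m crank '[{"xyz":[0.01,0,0.15],"dr":[0,0,0],"jaw":0},{"xyz":[0.02,0,0.3],"dr":[0,0,0],"jaw":0}]'
python3 -m crank '[{"xyz":[0.01,0,0.15],"dr":[0,0,0],"jaw":0},{"xyz":[0.02,0,0.3],"dr":[0,0,0],"jaw":0}]'
python3 - <<'E'
from h import *
s=Cam("scene");t=Cam("top")
st()
s.crop("pics/s22.png",330,165,45,50,11);t.crop("pics/t22.png",260,150,60,50,11)
E
```

```text
t: 16.9
eef_pos: [0.6223, 0.0274, 0.1596]
tcp_rot: [-0.173, 0.984, 0.008, 0.038]
contact_force: [-3.5, -2.3, 2.0]
finger_gap: 0.101
t: 17.1
eef_pos: [0.6221, 0.0278, 0.1559]
tcp_rot: [-0.174, 0.984, 0.008, 0.038]
contact_force: [-2.4, -1.4, 0.9]
finger_gap: 0.105
t: 17.3
eef_pos: [0.622, 0.0279, 0.1529]
tcp_rot: [-0.174, 0.984, 0.008, 0.038]
contact_force: [-4.3, -1.1, 2.0]
finger_gap: 0.1
17.4 [0.622  0.0279 0.1527] F [-2.44 -1.07 -2.22] Fjig [-2.65 -0.17] T [-0.19  0.62  0.04] gap 0.1
```

View pics/s22.png

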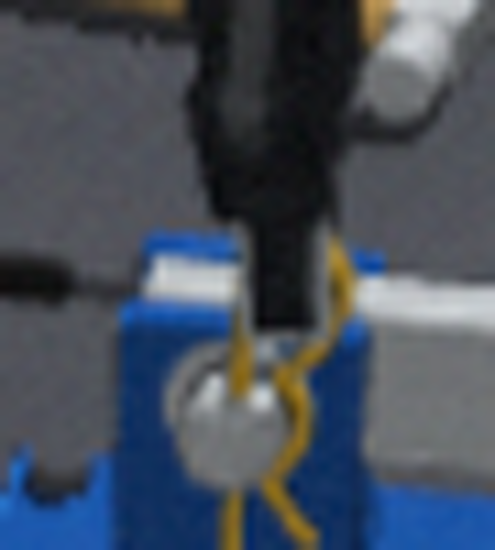

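```bash
python3 -m crank '[{"xyz":[0.01,0,0.1],"dr":[0,0,0],"jaw":0},{"xyz":[0.01,0,0.2],"dr":[0,0,0],"jaw":0}]'
python3 -m crank '[{"xyz":[0.01,0,0.1],"dr":[0,0,0],"jaw":0}]'
python3 -m crank '[{"xyz":[0.01,0,0.1],"dr":[0,0,0],"jaw":0}]'
python3 -c "
from h import *
st()"
```

```text
t: 17.6
eef_pos: [0.6221, 0.0277, 0.1517]
tcp_rot: [-0.174, 0.984, 0.008, 0.038]
contact_force: [-4.8, -1.4, 2.7]
finger_gap: 0.102
t: 17.7
eef_pos: [0.6221, 0.0276, 0.1508]
tcp_rot: [-0.174, 0.984, 0.008, 0.038]
contact_force: [-4.8, -1.9, 2.3]
finger_gap: 0.105
t: 17.8
eef_pos: [0.6221, 0.0276, 0.1499]
tcp_rot: [-0.173, 0.984, 0.008, 0.038]
contact_force: [-5.0, -1.7, 2.2]
finger_gap: 0.105
17.8 [0.6221 0.0276 0.1499] F [-5.   -1.71  2.24] Fjig [-5.28  0.1 ] T [-0.39  1.    0.  ] gap 0.105
```

```bash
python3 -m crank '[{"xyz":[0.06,0,0.1],"dr":[0,0,0],"jaw":0},{"xyz":[0.08,0,0.1],"dr":[0,0,0],"jaw":0}]'
python3 -m crank '[{"xyz":[0.01,0,0.1],"dr":[0,0,0],"jaw":0}]'
python3 -m crank '[{"xyz":[0.01,0,0.1],"dr":[0,0,0],"jaw":0}]'
python3 -c "
from h import *
st()"
```

```text
t: 18.0
eef_pos: [0.6219, 0.0275, 0.1487]
tcp_rot: [-0.173, 0.984, 0.008, 0.039]
contact_force: [-3.6, -1.2, -0.1]
finger_gap: 0.104
t: 18.1
eef_pos: [0.6219, 0.0274, 0.148]
tcp_rot: [-0.173, 0.984, 0.008, 0.039]
contact_force: [-3.5, -1.1, 0.7]
finger_gap: 0.101
t: 18.2
eef_pos: [0.622, 0.0275, 0.1469]
tcp_rot: [-0.173, 0.984, 0.008, 0.039]
contact_force: [-3.1, -2.0, 1.4]
finger_gap: 0.102
18.2 [0.622  0.0275 0.1469] F [-3.1  -2.01  1.39] Fjig [-3.6  -0.83] T [-0.26  0.63 -0.02] gap 0.102
```

```bash
python3 -m crank '[{"xyz":[0.02,0,0.1],"dr":[0,0,0],"jaw":0}]'
python3 - <<'E'
from h import *
s=Cam("scene");t=Cam("top")
st()
s.crop("pics/s23.png",330,165,45,50,12);t.crop("pics/t23.png",260,150,60,50,11)
E
```

```text
t: 18.3
eef_pos: [0.6219, 0.0275, 0.1458]
tcp_rot: [-0.173, 0.984, 0.008, 0.039]
contact_force: [-3.1, -1.1, 0.5]
finger_gap: 0.102
18.4 [0.6219 0.0275 0.1456] F [-2.42 -1.21  0.18] Fjig [-2.69 -0.31] T [-0.3   0.55 -0.04] gap 0.098
```

View pics/s23.png

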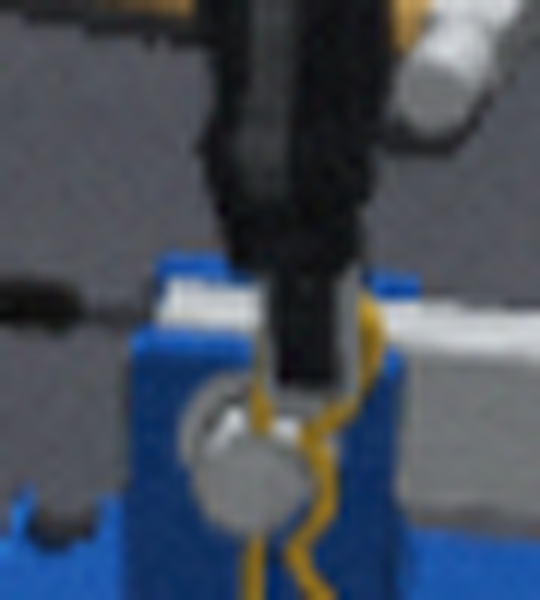

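View pics/t23.png

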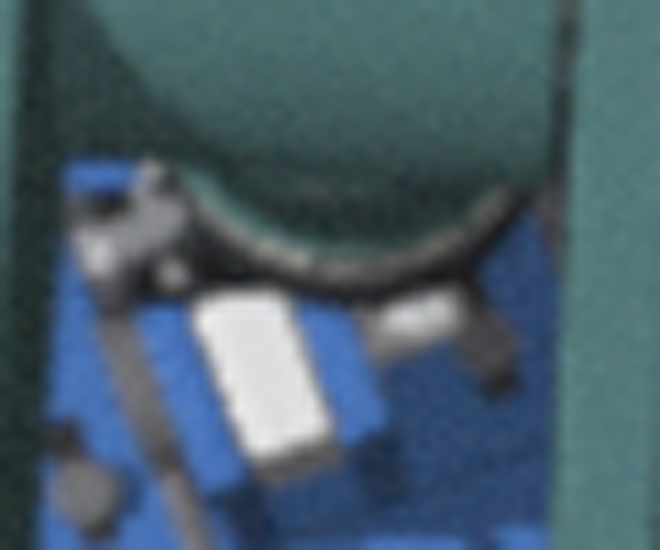

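```bash
python3 -m crank '[{"xyz":[0.01,0,0.1],"dr":[0,0,0],"jaw":0}]'; python3 -m crank '[{"xyz":[0.01,0,0.1],"dr":[0,0,0],"jaw":0}]'
python3 -c "
from h import *
st()"
```

```text
t: 18.5
eef_pos: [0.6219, 0.0275, 0.1452]
tcp_rot: [-0.174, 0.984, 0.008, 0.039]
contact_force: [-3.6, -1.3, 3.9]
finger_gap: 0.105
t: 18.6
eef_pos: [0.622, 0.0275, 0.1448]
tcp_rot: [-0.174, 0.984, 0.008, 0.039]
contact_force: [-5.3, -0.8, 5.9]
finger_gap: 0.102
18.6 [0.622  0.0275 0.1448] F [-5.3  -0.78  5.86] Fjig [-5.25  1.08] T [-0.16  0.91  0.03] gap 0.102
```

```bash
python3 -m crank '[{"xyz":[0.01,0,0.1],"dr":[0,0,0],"jaw":0}]'
python3 -c "
from h import *
st()"
```

```text
t: 18.7
eef_pos: [0.6221, 0.0275, 0.1446]
tcp_rot: [-0.174, 0.984, 0.007, 0.04]
contact_force: [-5.4, -0.6, 8.6]
finger_gap: 0.102
18.7 [0.6221 0.0275 0.1446] F [-5.45 -0.59  8.64] Fjig [-5.32  1.31] T [-0.24  1.11  0.02] gap 0.102
```

The push rose sharply (2.2, 3.9, 5.9, 8.6 N) as motion stalled, so the neck is on the shank. I'll relax the stored force, then release.

```bash
python3 -m crank '[{"xyz":[0.08,0,-0.15],"dr":[0,0,0],"jaw":0},{"xyz":[0.12,0,-0.25],"dr":[0,0,0],"jaw":0}]'
python3 - <<'E'
from h import *
s=Cam("scene")
st()
s.crop("pics/s24.png",330,165,45,50,12)
E
```

```text
t: 18.9
eef_pos: [0.6215, 0.0273, 0.1454]
tcp_rot: [-0.174, 0.984, 0.008, 0.04]
contact_force: [1.0, -0.1, -0.1]
finger_gap: 0.103
18.95 [0.6215 0.0273 0.1456] F [1.38 0.48 0.17] Fjig [ 1.46 -0.02] T [ 0.07 -0.15 -0.01] gap 0.108
```

View pics/s24.png

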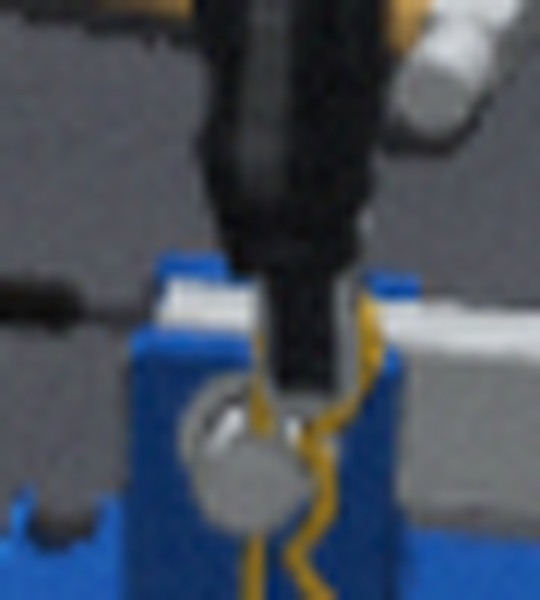

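Forces are about zero and the shank lies between the neck and the bulge. Releasing.

```bash
python3 -m crank '[{"xyz":[0,0,0],"dr":[0,0,0],"jaw":0.15},{"xyz":[0,0,0],"dr":[0,0,0],"jaw":0.2},{"xyz":[0,0,0],"dr":[0,0,0],"jaw":0.27},{"xyz":[0,0,0],"dr":[0,0,0],"jaw":0.27},{"xyz":[0,0,0],"dr":[0,0,0],"jaw":0.27}]' 20
python3 - <<'E'
from h import *
s=Cam("scene")
st()
s.crop("pics/s25.png",330,165,45,50,12)
E
```

```text
t: 19.45
eef_pos: [0.6203, 0.0269, 0.1451]
tcp_rot: [-0.173, 0.984, 0.008, 0.039]
contact_force: [-0.8, 0.3, 0.4]
finger_gap: 0.277
19.5 [0.6203 0.0269 0.1451] F [-0.32  0.12 -0.55] Fjig [-0.26  0.22] T [-0.02  0.08 -0.03] gap 0.273
```

View pics/s25.png

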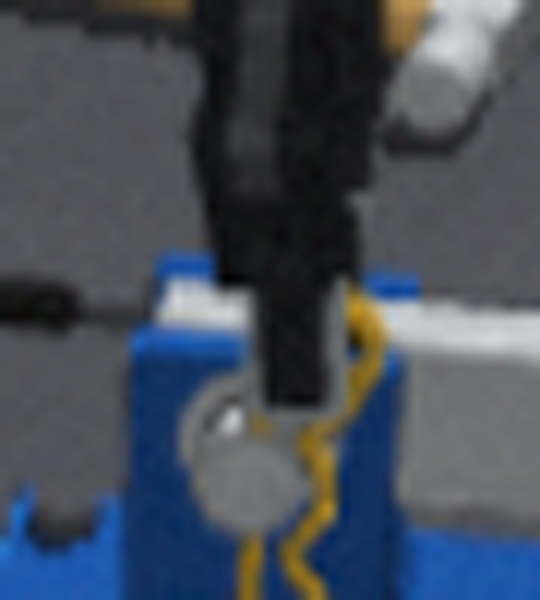

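```bash
python3 -m crank '[{"xyz":[-0.08,0,-1],"dr":[0,0,0],"jaw":0.27},{"xyz":[-0.24,0,-3],"dr":[0,0,0],"jaw":0.27},{"xyz":[-0.5,0,-6.5],"dr":[0,0,0],"jaw":0.27},{"xyz":[-0.9,0,-11],"dr":[0,0,0],"jaw":0.27},{"xyz":[2,2,-13],"dr":[0,0,0],"jaw":0.27},{"xyz":[6,3,-13],"dr":[0,0,0],"jaw":0.27},{"xyz":[10,3,-13],"dr":[0,0,0],"jaw":0.27},{"xyz":[14,3,-13],"dr":[0,0,0],"jaw":0.27},{"xyz":[18,3,-13],"dr":[0,0,0],"jaw":0.27},{"xyz":[18,3,-13],"dr":[0,0,0],"jaw":0.27},{"xyz":[18,3,-13],"dr":[0,0,0],"jaw":0.27}]'
python3 - <<'E'
from h import *
s=Cam("scene");t=Cam("top")
st()
s.crop("pics/s26.png",330,165,45,50,12);t.crop("pics/t26.png",250,140,70,60,11)
cv2.imwrite("pics/s26f.png",s.px[:,:,::-1])
E
```

```text
t: 20.6
eef_pos: [0.4318, -0.0101, 0.2619]
tcp_rot: [-0.173, 0.984, 0.007, 0.04]
contact_force: [0.3, -0.4, 0.1]
finger_gap: 0.269
20.7 [ 0.4329 -0.0099  0.2616] F [0.45 0.11 0.73] Fjig [ 0.46 -0.05] T [-0.01  0.04 -0.04] gap 0.267
```

View pics/s26.png

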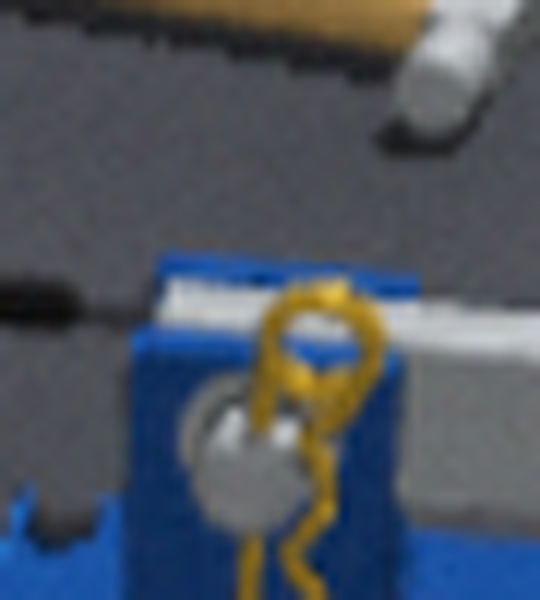

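View pics/t26.png

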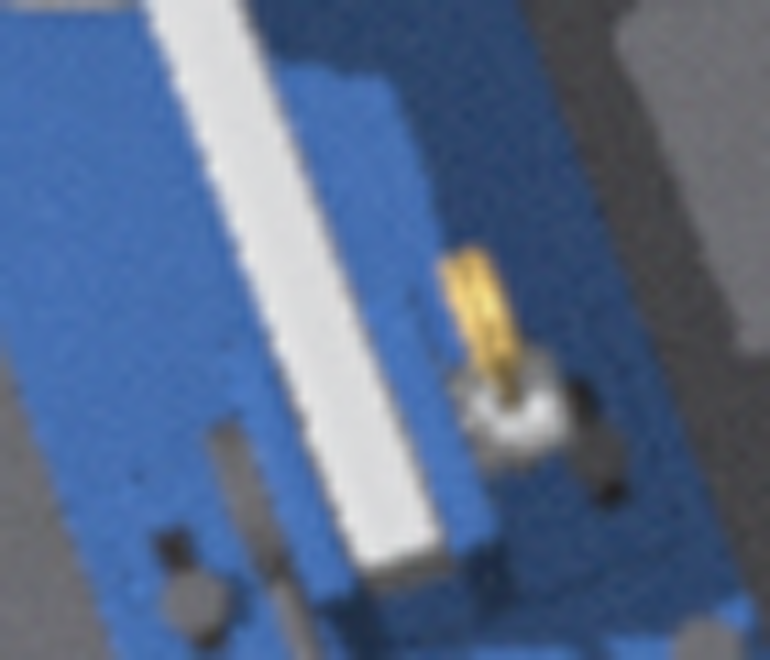

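View pics/s26f.png

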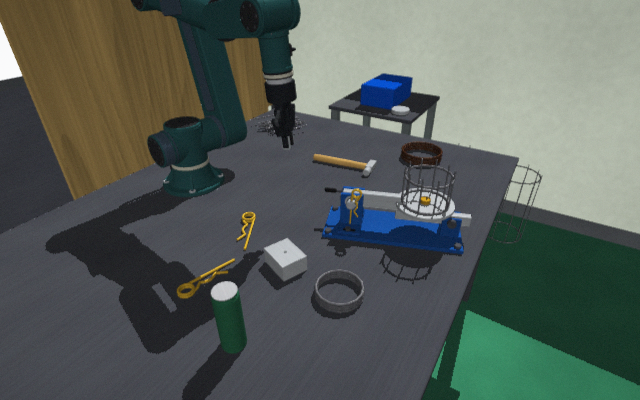

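```bash
python3 - <<'E'
from h import *
s=Cam("scene");t=Cam("top")
h=J(.5812,-.1868,0)
for z in(.131,.133,.137,.150): print(z,s.proj(h+.012*JX+[0,0,z])[0].round(1))
print("coil obs",322/12+329.5,358/12+164.5)
# change near pin/head since pin home picture (t10)
a=np.load("t10.npy").astype(int);d=np.abs(a-t.px).sum(2)
for n,(x,y,w,hh) in dict(head=(266,174,14,30),pinend=(299,172,8,12),hammer=(135,215,50,105),hoops=(355,120,50,50),spray=(455,165,45,35)).items(): print(n,d[y:y+hh,x:x+w].max(),np.median(d[y:y+hh,x:x+w]))
st()
E
```

```text
0.131 [355.6 193.4]
0.133 [355.6 192.8]
0.137 [355.7 191.5]
0.15 [355.9 187.3]
coil obs 356.3333333333333 194.33333333333334
head 31 12.0
pinend 207 10.0
hammer 41 12.0
hoops 369 71.0
spray 261 96.0
20.8 [ 0.433  -0.0097  0.2611] F [ 0.28 -0.74  0.03] Fjig [ 0.01 -0.79] T [ 0.01 -0.   -0.03] gap 0.269
```

```bash
python3 -c "
from h import *
print(arm.job_done())"
```

```text
the job is handed in; nothing more can be done
None
```

The jig is locked: the pin is fully home, and the smallest R-clip is seated over it and released. I handed the job in at about 21 s of the 67 s allowed.

- **Pin:** I pushed the head with closed fingers at 4–6 N until it hit the hard stop. There the force rose to about 15 N with no further movement.
- **Clip:** I took it from the block by its coil and lined the leg up with the cross hole using both cameras. The leg went in with no axial force. The push peaked at about 9 N as the bulge passed the shank, then fell away. It rose again to 8.6 N when the neck met the shank. I took the load off before letting go.

**Last checks**
- The scene view shows the shank between the neck and the bulge, with the straight leg coming out below.
- The coil appears at image row 194.3. I expected 193.4 for a fully seated clip, and the 0.9 px difference is within the camera calibration error.
- The pin head has not moved since it reached home, and the hammer matches its earlier picture. The arm is clear of everything, with no contact force.
- Comparing top-view pictures was no use for the hoops and spray can, because the arm and its shadow covered them in the earlier one. Both look in place in the scene view, and I never touched them.

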